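# Clamp a sample carrier in the diffractometer head

### The job

Raise the red-handled lever on the clamp head fully, then put the sample carrier with the blue fin flat on the head's stage, between its side rails and pushed fully back against the rear stop, with its fin at the open front. Then lower the lever fully so that the foot clamps the carrier, and last turn the orange lock collar on top of the head clockwise all the way to its green locked mark. Leave everything else on the table where it is.

Things in the scene. Friction and masses are not known exactly. Their poses are not given: they have to be found in the camera images.
- head: Fixed white clamp head. Origin on the table under the foot's axis; -x is its open front, which faces the robot, +x its back. Plinth x -100..90, y -70..70 mm; its steel top, the stage, is 60 mm above the table. Side rails on the stage: inner faces at y = +-33 mm, 8 mm high, x -95..34 mm. Rear stop: face at x = 34 mm, 22 mm high. Column: x 50..90 mm. On top: yellow (open) and green (locked) marks.
- block_front (a point): Middle of the lower front edge of the head block that overhangs the stage (head frame x -50, y 0, z 135 mm). The block fills head-frame x -50..50, y -50..50, z 135..235 mm; only the foot hangs below it.
- stage_home (a point): Point on the stage top (head frame x -21, y 0, z 60 mm) where the carrier's origin lies when it is fully home against the rear stop; axes parallel to the head's, and the seated carrier's axes are parallel to them too.
- lever (a joint): Lever angle, rad: 0 fully down (level, pointing to the head's front), 1.0 fully up. It stays where it is left (2 to 3 N at the handle moves it; if pinched, it lags a few mm behind the fingers, so go a little past the ends). Pivot axis along the head's y through head-frame x -10, z 185 mm; lever in the plane y = +75 mm. It drives the foot 40 mm upward per rad.
- lever_knob (a point): Centre of the lever's red T handle, 120 mm from the pivot: a cylinder 24 mm in diameter, 36 mm long, along the head's y, free at both ends; the fingers can pinch its two ends and it then turns between them.
- foot: Round black rubber foot, 44 mm diameter, 12 mm high, under the head block on its axis. Origin at the centre of its underside. Its underside is 7 mm above the stage with the lever down and nothing clamped, 47 mm with the lever up. It is sprung and yields 5 mm (about 4 N) on a seated carrier.
- collar (a joint): Turn of the lock collar, rad: 0 open (white dash at the yellow mark), 1.1 locked (end stop, white dash at the green mark). Clockwise from above raises it. Stiffness about 0.12 N m; stays where left.
- collar_grip (a point): On the collar's vertical axis (head frame x 0, y 0), at the height to grip its orange bar (269 mm above the table). The bar is 66 mm long, 14 mm thick and 30 mm high (z 251..281 mm), along this point's x axis, on a dark steel disc 72 mm in diameter.
- carrier: Loose aluminium plate 110 (x) by 60 (y) by 12 mm, about 0.16 kg, with a blue upright fin at its -x end and a blue disc on top. Origin: centre of the underside. Fin: 22 (x) by 14 (y) mm, z 12..48 mm, centred at x = -44 mm. Seated, the fin's centre is only 15 mm before the block's face: the tool must lean, fingers pointing to the head and down, 30 to 45 degrees, to clear the block.
- spare: A second, like carrier with a grey fin: not to be used, leave it.
- jar: Bystander: amber jar, 60 mm diameter, 90 mm high.
- can: Bystander: can, 66 mm diameter, 110 mm high.
- driver: Bystander: screwdriver lying on the table before the head.
- weight: Bystander: brass block 70 by 50 by 30 mm.
- tray: Bystander: grey open tray 70 by 140 by 30 mm behind the head.
Mind the look-alikes: they are no part of the job. Leave any purple look-alike of the carrier alone.

How it is judged:
By the outcome, as a careful person would: the job done as asked, in the order asked, and still so for the second after the job is handed in, with the robot touching nothing.
It also fails if it takes over 72 s, if anything falls off the work surface, if the arm or the gripper's body presses on something with over 40 N, if the wrist force passes 120 N, or if a joint passes its speed limit or range.

### The arm

A 6-joint arm with a two-finger parallel gripper is mounted at the origin on the work surface. World frame = base frame: x ahead of the robot, y to its left, z up, the work surface at z = 0. Lengths are in m, angles in rad, forces in N, time in s.
With the tool pointing down it reaches from about 0.375 to 0.9 m from the base axis. Payload 3.1 kg.
Tool frame: the origin (TCP) lies on the centre line of the jaws, within the pads' length; the fingertips stand 8 mm ahead of it and the grasp point (between the pads) lies 11 mm behind it; z points along the fingers, y is the line along which they close (so a half turn about z gives the same grasp; the last joint's range is limited). The gripper opens to 85 mm and grips with 20 to 120 N. Pads are 22 mm wide; open, the fingers measure 114 mm over their backs; the gripper's body (76 mm by 85 mm) begins 54 mm behind the grasp point. The pads swing forward as they close: fully open they stand 13 mm farther back than shut.
Start: joints at [1.149, 0.527, 1.433, -0, 1.181, -0.178], TCP at [0.151, 0.607, 0.239] pointing down, gripper open.
Joint ranges: [-3.08, 3.08], [-0.75, 2.2], [0.22, 2.44], [-1.43, 4.57], [0, 2.65], [-2.85, 2.85]. Speed limits (rad/s): [2.79, 2.79, 3.14, 3.14, 3.14, 3.14].

### API

Orientations are given as a unit quaternion [x, y, z, w].
In Python, from station import * gives the robot as it stands.
- The arm moves only by the tool play_rows, never from a script. Its argument "rows" is a list of rows, each a list of 3 entries, a list of its own where there are three numbers: the turn, a rotation vector about the tool's x, y, z in degrees, then the shift along the tool's x, y, z in mm, then the closure, from 0 (fully open) to 1 (shut). In form: [[[ax, ay, az], [dx, dy, dz], jaw], ...]. A call has 1 to 12 rows; each row shifts and turns the commanded pose from where the row before left it, along the tool's axes as they then stand; what a row does not reach is not made up. A row lasts 1/12 s, in which the tool goes at most 41.7 mm and 7.16 degrees, less where a joint would pass 70% of its speed; a pose out of reach is approached as far as the arm can. A call with a gripper value outside its range is refused whole. The fingers move at their own pace and stop on an object; "grip_force" is the grip in N (left out, the last holds). Time passes only in rows, so rows that do not move let the fingers close. It gives the time, the measured TCP pose, the force, the opening and the grip force at its end, in the units of the state.
- sense(): the state, without advancing time (a new reading comes with each control period).
- snapshot(name): name is "side" or "top"; returns (picture, depth): 384x512x3 uint8, red, green, blue; 384x512 float32, m along the optical axis (not along the pixel's ray), 0 where there is no reading.
- get_calibration(name): a dict with "vfov" (degrees; the focal length in pixels is half the picture's height over the tangent of half this angle, whatever the lens; pixels are square), "cx", "cy" (the principal point, pixels), "xyz" and "attitude" of the camera in the world. Camera axes: x right, y down, z forward; pixel columns grow to the right and rows downward; lengths in m; the calibration is good to about 2 mm. A picture is of the moment at which its call begins. get_calibration takes no time and is no camera call.
- sign_off(): hands the job in; it is judged then, once.
The state is a dict: "t": time; "q": joint angles; "qd": joint speeds; "tau": joint torques, N m; "tcp_pos": TCP position; "tool_rot": TCP orientation; "force": force on the tool from outside, world axes, zero at the start; "ft_torque": the same for the moment, N m; "finger_gap": opening from 0.0 (shut) to 1.0 (fully open); "gripper_force": force on a finger pad.
Only numpy, scipy, OpenCV 4.12 (cv2) and the standard library are available. Lean on these libraries where they do the work, as an engineer would, in place of code of your own. Each camera call takes 0.05 s, during which the arm holds its last target. There are 200 camera calls.

## Working session

There is one attempt and no reset: what is moved stays moved. The work goes in short steps, Python scripts to look and compute and a tool call to move; the robot and the scene stay as the last step left them, time stands still between calls to the robot, and variables do not carry over. Pictures are saved under pics/ and viewed, at most 12 in all, crops included, and the job is handed in when it is done.

Besides the shell and the picture viewer there is one more tool, called after "Emit:" by a JSON object that holds its "op" and its "data", one argument or row to a line. play_rows: Moves the arm, as the interface text tells. Its arguments: {"type":"object","properties":{"rows":{"type":"array","items":{"type":"array"}},"grip_force":{"type":"number"}},"required":["rows"]}

```bash
ls; mkdir -p pics
python3 - <<'E'
from station import *
import cv2,numpy as np
s=sense();print(s)
for n in("side","top"):
    p,d=snapshot(n);np.savez(f"pics/{n}0.npz",p=p,d=d);cv2.imwrite(f"pics/{n}0.png",cv2.resize(p[:,:,::-1],(800,600)));print(get_calibration(n))
E
```

```text
pics
{'t': 0.0, 'q': array([ 1.14850906e+00,  5.28463943e-01,  1.43390372e+00,  1.18731933e-05,
        1.18136844e+00, -1.78527457e-01]), 'qd': array([ 1.08144237e-03,  4.22400059e-04, -4.01980163e-04, -5.81777931e-05,
       -1.29581697e-03,  9.91265742e-04]), 'tau': array([-3.88127464e-04, -4.42344940e+01, -1.78030139e+01, -2.21820874e-04,
        8.33268918e-03,  1.08355377e-05]), 'tcp_pos': array([0.1505431 , 0.60588739, 0.2383345 ]), 'tool_rot': array([ 1.21580553e-01,  9.92580989e-01, -1.02210382e-03, -3.22377089e-04]), 'force': array([0.19283498, 0.67695724, 0.30028944]), 'ft_torque': array([-0.00603962,  0.01394946,  0.03456683]), 'gripper_force': 0.0, 'finger_gap': 0.9969499222054415}
{'vfov': 45.810080529855554, 'cx': 258.376067554518, 'cy': 187.35718193985807, 'xyz': array([0.31330426, 0.57415891, 0.97970811]), 'attitude': array([-0.1822433 ,  0.92335071, -0.33299974,  0.05763701])}
{'vfov': 54.34189863915163, 'cx': 251.43041314552482, 'cy': 188.91527702907666, 'xyz': array([ 0.41843981, -0.03314237,  1.13309499]), 'attitude': array([ 0.71263204, -0.69815189,  0.03692197, -0.05810585])}
```

View pics/side0.png

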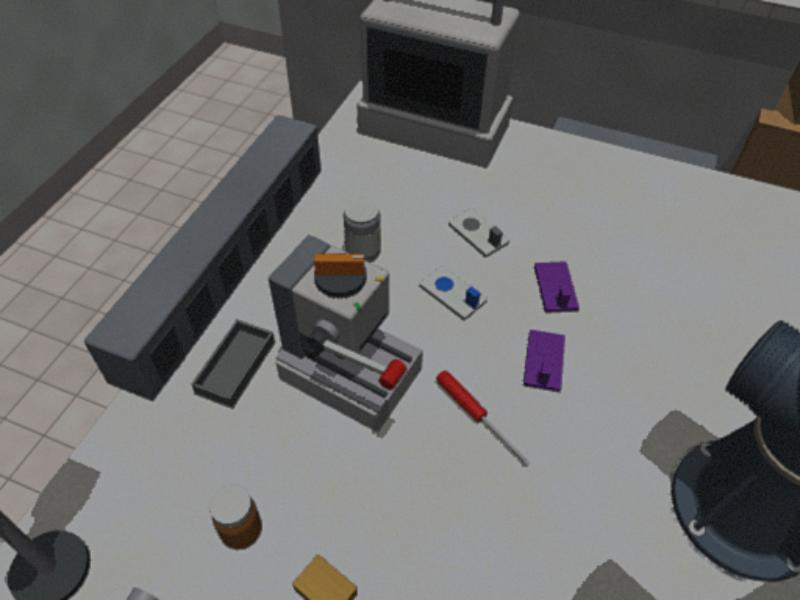

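View pics/top0.png

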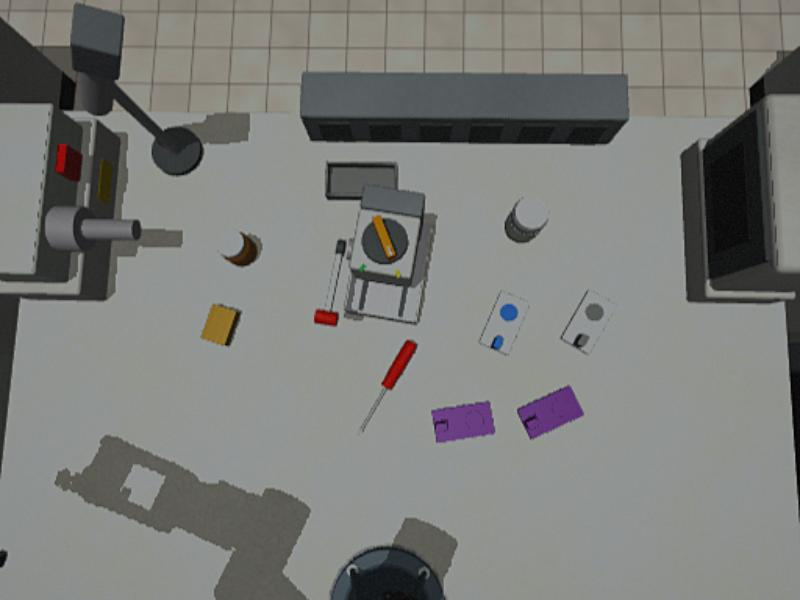

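The candidates, as pixels in the 800x600 top picture: blue-fin plate (504,322), grey-fin spare (588,322), and purple look-alikes (463,421) and (550,411). The white plate with the blue fin and disc at (504,322) is the carrier. In the side picture it is at (453,291). The head is at (385,250), the lever is down with its red knob at (326,318), and the driver handle is at (400,365).

```bash
cat > h.py <<'E'
from station import *
import cv2,numpy as np
from scipy.spatial.transform import Rotation as R
def cloud(n,d):
    c=get_calibration(n);h,w=d.shape;f=h/2/np.tan(np.radians(c["vfov"]/2))
    v,u=np.mgrid[:h,:w];P=np.stack([(u-c["cx"])*d/f,(v-c["cy"])*d/f,d],-1)
    return P@R.from_quat(c["attitude"]).as_matrix().T+c["xyz"]
def proj(n,X):
    c=get_calibration(n);f=192/np.tan(np.radians(c["vfov"]/2))
    p=(np.atleast_2d(X)-c["xyz"])@R.from_quat(c["attitude"]).as_matrix()
    return p[:,:2]/p[:,2:]*f+[c["cx"],c["cy"]]
E
python3 - <<'E'
from h import *
k=.64
for n in("side","top"):
    z=np.load(f"pics/{n}0.npz");p=z["p"].astype(int);d=z["d"];C=cloud(n,d);C[d==0]=np.nan
    r,g,b=p[...,0],p[...,1],p[...,2]
    x,y,zz=C[...,0],C[...,1],C[...,2]
    def show(l,m):
        Q=C[m]; 
        if len(Q)<5: print(l,len(Q));return
        print(n,l,len(Q),"med",np.nanmedian(Q,0).round(4),"rect",[np.round(t,4) for t in cv2.minAreaRect(Q[:,:2].astype(np.float32))], "z",np.nanpercentile(Q[:,2],[2,50,98]).round(4))
    uu,vv=np.meshgrid(np.arange(512),np.arange(384))
    def box(cx,cy,h): return (abs(uu-cx*k)<h)&(abs(vv-cy*k)<h)
    cb=box(504,322,35) if n=="top" else box(453,291,30)
    show("table",(abs(zz)<.02)&box(*((640,400) if n=="top" else (600,450)),10))
    show("carrier",cb&(zz>.006)&(zz<.018))
    show("blue",cb&(b>r+50)&(zz<.02));show("fin",cb&(b>r+30)&(zz>.03))
    hb=box(385,255,60) if n=="top" else box(345,320,90)
    show("blocktop",hb&(zz>.229)&(zz<.241))
    show("plinth",hb&(zz>.055)&(zz<.072))
    show("orange",hb&(r>150)&(g<150)&(b<70)&(zz>.265))
    show("red",(box(326,318,20) if n=="top" else box(394,374,15))&(r>120)&(g<60)&(zz>.1))
    show("disc",hb&(zz>.243)&(zz<.258)&(r<100))
    cx,cy=(504,322) if n=="top" else (453,291)
    a,bb=int(cx*k),int(cy*k)
    cv2.imwrite(f"pics/c_{n}.png",cv2.resize(p[bb-50:bb+50,a-60:a+60,::-1].astype(np.uint8),(720,600)))
E
```

```text
side table 360 med [ 0.2115 -0.0084 -0.0007] rect [array([ 0.2112, -0.0087]), array([0.0436, 0.0545]), np.float64(12.8579)] z [-0.0044 -0.0007  0.0026]
side carrier 669 med [ 0.522  -0.2101  0.0108] rect [array([ 0.4999, -0.2606]), array([0.1736, 0.1117]), np.float64(66.6349)] z [0.0066 0.0108 0.0149]
side blue 83 med [ 0.542  -0.2195  0.0115] rect [array([ 0.5428, -0.2189]), array([0.0316, 0.0308]), np.float64(60.8614)] z [0.0072 0.0115 0.0144]
side fin 60 med [ 0.4801 -0.1897  0.0448] rect [array([ 0.4809, -0.1925]), array([0.0164, 0.0229]), np.float64(63.6157)] z [0.0327 0.0448 0.0493]
side blocktop 1471 med [0.6597 0.0256 0.2337] rect [array([0.6429, 0.0099]), array([0.101 , 0.1421]), np.float64(81.2413)] z [0.2299 0.2337 0.2384]
side plinth 2296 med [0.6014 0.0354 0.0598] rect [array([ 0.7135, -0.0999]), array([0.3177, 0.4566]), np.float64(72.4417)] z [0.0555 0.0598 0.0707]
side orange 83 med [0.6286 0.0139 0.2801] rect [array([0.6227, 0.0111]), array([0.0625, 0.0128]), np.float64(23.8404)] z [0.2777 0.2801 0.2825]
side red 109 med [0.5058 0.1051 0.2077] rect [array([0.5066, 0.1
[... 836 characters left out ...]
1 med [0.6636 0.0022 0.2345] rect [array([0.6441, 0.0075]), array([0.1   , 0.1418]), np.float64(81.6446)] z [0.2304 0.2345 0.2379]
top plinth 1214 med [0.5643 0.0021 0.0601] rect [array([0.6198, 0.0114]), array([0.1371, 0.1896]), np.float64(81.5661)] z [0.0557 0.0601 0.0691]
top orange 91 med [0.6271 0.0113 0.2811] rect [array([0.6232, 0.0104]), array([0.0613, 0.0118]), np.float64(22.5179)] z [0.2777 0.2811 0.2837]
top red 81 med [0.5059 0.1035 0.2082] rect [array([0.5062, 0.1044]), array([0.0339, 0.0149]), np.float64(80.6159)] z [0.2047 0.2082 0.2113]
top disc 506 med [0.6221 0.0092 0.2508] rect [array([0.6229, 0.0098]), array([0.0668, 0.0701]), np.float64(13.1023)] z [0.2458 0.2508 0.2538]
```

View pics/c_top.png

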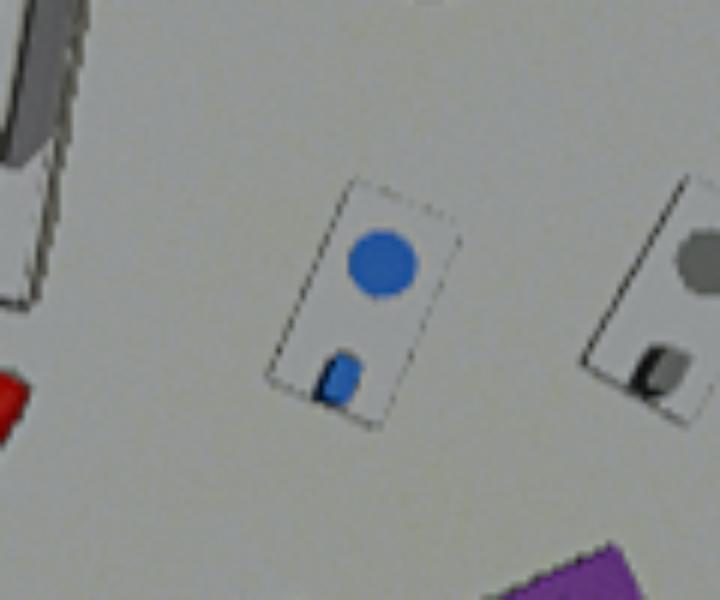

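The crop confirms the blue fin at (340,378) and the blue disc at (383,264). The plate corners are about (350,178), (462,240), (380,430) and (268,380). The grey-finned plate on the right is the spare.

```bash
cat >> h.py <<'E'
HO=np.array([.6238,.0108,0]);HY=-8.5
def head(p): return HO+R.from_euler('z',HY,degrees=True).apply(np.array(p)/1000)
def ori(yaw,lean=0):  # tool y = yaw+90, fingers lean toward yaw
    t=np.radians(lean);s,c=np.sin(t),np.cos(t)
    return R.from_euler('z',yaw,degrees=True)*R.from_matrix(np.array([[-c,0,s],[0,1,0],[-s,0,-c]]))
def go(pos,r,st=None,lab=""):
    """grasp-point target pos (m): turn then shift in turned tool frame"""
    s=st or sense();r0=R.from_quat(s["tool_rot"]);tcp=pos+r.apply([0,0,.011])
    turn=(r0.inv()*r).as_rotvec(degrees=True);d=tcp-s["tcp_pos"]
    print(lab,"turn",turn.round(1),"shift(new axes)",(r.inv().apply(d)*1000).round(1),"shift(old axes)",(r0.inv().apply(d)*1000).round(1))
    return {"tool_rot":r.as_quat(),"tcp_pos":tcp}
def knob(a): return head([-10-120*np.cos(a),75,185+120*np.sin(a)])
E
python3 - <<'E'
from h import *
z=np.load("pics/top0.npz")
c=get_calibration("top");f=192/np.tan(np.radians(c["vfov"]/2));M=R.from_quat(c["attitude"]).as_matrix()
a0,b0=int(504*.64),int(322*.64)
def bp(px,h):
    u,v=a0-60+(px[0]+.5)/6-.5,b0-50+(px[1]+.5)/6-.5
    r=M@np.array([(u-c["cx"])/f,(v-c["cy"])/f,1]);return (c["xyz"]+r*(h-c["xyz"][2])/r[2])[:2]
Q=np.array([bp(p,.012) for p in[(350,178),(462,240),(380,430),(268,380)]]);print(Q.round(4),"centre",Q.mean(0).round(4))
ax=(Q[0]+Q[1]-Q[2]-Q[3])/2;print(np.linalg.norm(ax),np.degrees(np.arctan2(ax[1],ax[0])))
ax=(Q[0]-Q[1]+Q[3]-Q[2])/2;print(np.linalg.norm(ax),np.degrees(np.arctan2(ax[1],ax[0]))-90)
s=go(knob(.092)+[0,0,.08],ori(HY),lab="above knob")
go(knob(.092),ori(HY),s)
E
```

```text
[[ 0.5848 -0.204 ]
 [ 0.5545 -0.2596]
 [ 0.4591 -0.2185]
 [ 0.4826 -0.1632]] centre [ 0.5203 -0.2113]
0.10693424507648912 -22.504539166087827
0.06162727722106596 -25.89931892170945
above knob turn [-0.1 -0.  -5.5] shift(new axes) [-426.5 -443.6  -26.6] shift(old axes) [-466.8 -401.   -26. ]
 turn [0. 0. 0.] shift(new axes) [ 0.  0. 80.] shift(old axes) [ 0.  0. 80.]
```

Emit:
{"op": "play_rows", "data": {
  "rows": [
    [[0,0,-5.5],[0,0,0],0],
    [[0,0,0],[-28,-29,-2],0],
    [[0,0,0],[-28,-29,-2],0],
    [[0,0,0],[-28,-29,-2],0],
    [[0,0,0],[-28,-29,-2],0],
    [[0,0,0],[-28,-29,-2],0],
    [[0,0,0],[-28,-29,-2],0],
    [[0,0,0],[-28,-29,-2],0],
    [[0,0,0],[-28,-29,-2],0],
    [[0,0,0],[-28,-29,-2],0],
    [[0,0,0],[-28,-29,-2],0],
    [[0,0,0],[-28,-29,-2],0]
  ]
}}

```text
t: 1.1
tcp_pos: [0.409, 0.2438, 0.2612]
tool_rot: [0.074, 0.997, -0.0, -0.0]
force: [1.0, 0.5, -0.1]
finger_gap: 1.001
gripper_force: 0.0
```

Run:
```python
from h import *
s=go(knob(.092)+[0,0,.08],ori(HY),lab="above knob")
print(sense()["qd"].round(2),sense()["q"].round(2))
```

```text
above knob turn [-0. -0.  0.] shift(new axes) [-117.4 -123.7   -3.8] shift(old axes) [-117.3 -123.7   -3.8]
[-1.01  0.   -0.09  0.    0.07 -0.99] [ 0.3   0.3   1.77  0.    1.08 -1.12]
```

Emit:
{"op": "play_rows", "data": {
  "rows": [
    [[0,0,0],[-28,-29,-1],0],
    [[0,0,0],[-28,-29,-1],0],
    [[0,0,0],[-28,-29,-1],0],
    [[0,0,0],[-28,-29,-1],0],
    [[0,0,0],[-6,-8,0],0],
    [[0,0,0],[0,0,0],0],
    [[0,0,0],[0,0,0],0],
    [[0,0,0],[0,0,0],0]
  ]
}}

```text
t: 1.77
tcp_pos: [0.5054, 0.1067, 0.2648]
tool_rot: [0.073, 0.997, 0.0, -0.001]
force: [0.2, 0.8, 0.4]
finger_gap: 1.002
gripper_force: 0.0
```

Run:
```python
from h import *
p,d=snapshot("side");cv2.imwrite("pics/s1.png",cv2.resize(p[130:330,130:330,::-1],(600,600)))
go(knob(.092),ori(HY));print(sense()["qd"].round(2))
```

```text
turn [ 0.  -0.1  0.1] shift(new axes) [-1.8 -2.7 80. ] shift(old axes) [-2.  -2.7 80. ]
[ 0.01 -0.   -0.   -0.   -0.   -0.  ]
```

View pics/s1.png

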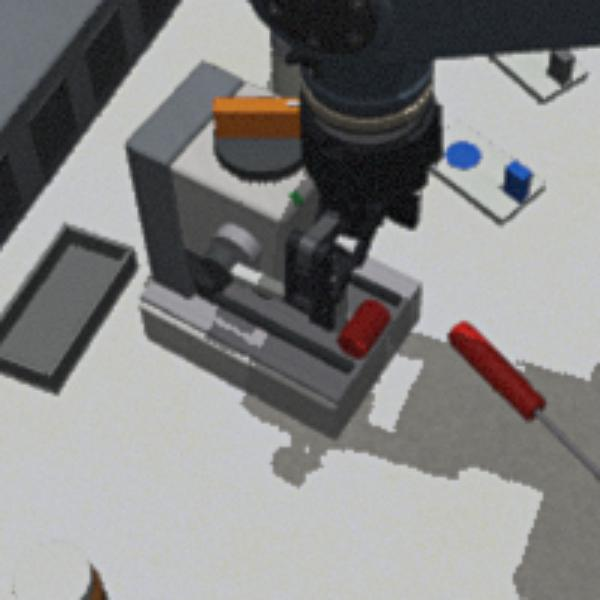

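The open fingers stand above the red knob at (365,330), with the near finger at (325,280). I'll descend and pinch it.

Emit:
{"op": "play_rows", "data": {
  "rows": [
    [[0,0,0],[-2,-3,20],0],
    [[0,0,0],[0,0,30],0],
    [[0,0,0],[0,0,30],0],
    [[0,0,0],[0,0,0],1],
    [[0,0,0],[0,0,0],1],
    [[0,0,0],[0,0,0],1],
    [[0,0,0],[0,0,0],1],
    [[0,0,0],[0,0,0],1],
    [[0,0,0],[0,0,0],1],
    [[0,0,0],[0,0,0],1]
  ],
  "grip_force": 40
}}

```text
t: 2.65
tcp_pos: [0.5096, 0.1035, 0.187]
tool_rot: [0.074, 0.997, 0.001, 0.002]
force: [-0.5, 5.1, 2.8]
finger_gap: 0.415
gripper_force: 46.2
```

Run:
```python
from h import *
s=None
for a in [.2,.35,.5,.65,.8,.95,1.06]: s=go(knob(a),ori(HY),s,str(a))
```

```text
0.2 turn [0.1 0.2 0. ] shift(new axes) [  1.    0.2 -10.8] shift(old axes) [  0.9   0.2 -10.8]
0.35 turn [0. 0. 0.] shift(new axes) [ -4.9  -0.  -17.3] shift(old axes) [ -4.9  -0.  -17.3]
0.5 turn [0. 0. 0.] shift(new axes) [ -7.4   0.  -16.4] shift(old axes) [ -7.4   0.  -16.4]
0.65 turn [0. 0. 0.] shift(new axes) [ -9.8   0.  -15.1] shift(old axes) [ -9.8   0.  -15.1]
0.8 turn [0. 0. 0.] shift(new axes) [-11.9  -0.  -13.5] shift(old axes) [-11.9  -0.  -13.5]
0.95 turn [0. 0. 0.] shift(new axes) [-13.8  -0.  -11.5] shift(old axes) [-13.8  -0.  -11.5]
1.06 turn [0. 0. 0.] shift(new axes) [-11.1  -0.   -7.1] shift(old axes) [-11.1  -0.   -7.1]
```

Emit:
{"op": "play_rows", "data": {
  "rows": [
    [[0,0,0],[0,0,-11],1],
    [[0,0,0],[-5,0,-17],1],
    [[0,0,0],[-7,0,-16],1],
    [[0,0,0],[-10,0,-15],1],
    [[0,0,0],[-12,0,-14],1],
    [[0,0,0],[-14,0,-12],1],
    [[0,0,0],[-11,0,-8],1],
    [[0,0,0],[-2,0,-2],1],
    [[0,0,0],[0,0,0],1],
    [[0,0,0],[0,0,0],1]
  ]
}}

```text
t: 3.48
tcp_pos: [0.5669, 0.095, 0.2792]
tool_rot: [0.074, 0.997, 0.001, -0.002]
force: [-0.0, 4.5, -7.0]
finger_gap: 0.414
gripper_force: 45.6
```

Run:
```python
from h import *
s=sense();k=s["tcp_pos"]-R.from_quat(s["tool_rot"]).apply([0,0,.011])
h=R.from_euler('z',-HY,degrees=True).apply(k-HO)*1000;print(h,np.arctan2(h[2]-185,-10-h[0]),np.hypot(h[2]-185,-10-h[0]),s["force"])
go(knob(1.03),ori(HY))
```

```text
[-68.64260321  74.81828086 290.17880109] 1.0621738765239 120.42231981612595 [-0.02636709  4.51068102 -6.96442322]
 turn [ 0.1 -0.3  0. ] shift(new axes) [3.1 0.2 2.3] shift(old axes) [3.1 0.2 2.3]
```

Emit:
{"op": "play_rows", "data": {
  "rows": [
    [[0,0,0],[0,0,0],0],
    [[0,0,0],[0,0,0],0],
    [[0,0,0],[0,0,0],0],
    [[0,0,0],[0,0,0],0],
    [[0,0,0],[0,0,0],0],
    [[0,0,0],[0,0,-30],0],
    [[0,0,0],[0,0,-35],0],
    [[0,0,0],[0,0,0],0]
  ]
}}

```text
t: 4.15
tcp_pos: [0.5726, 0.0931, 0.3526]
tool_rot: [0.074, 0.997, 0.0, 0.007]
force: [1.0, 0.4, 0.6]
finger_gap: 0.997
gripper_force: 0.0
```

```bash
cat >> h.py <<'E'
CY=-23.;CO=np.array([.5203,-.2113,0])
def carr(p): return CO+R.from_euler('z',CY,degrees=True).apply(np.array(p)/1000)
E
python3 - <<'E'
from h import *
r=ori(CY,40);b=r.apply([0,0,-1])
s=go(np.array([.42,0,.33]),ori(HY),None,"away")
s=go(np.array([.42,-.16,.2]),r,s,"turn")
s=go(carr([-44,0,38])+b*.08,r,s,"pre")
s=go(carr([-44,0,38]),r,s,"at")
p,d=snapshot("top");C=cloud("top",d);m=(p[...,0]>120)&(p[...,1]<60)&(C[...,2]>.15)&(abs(C[...,1]-.1)<.08);print(C[m].mean(0),m.sum(),knob(1.0))
print(sense()["q"])
E
```

```text
away turn [0.1 0.8 0. ] shift(new axes) [ 137.2 -114.7   33.6] shift(old axes) [ 137.7 -114.6   31.4]
turn turn [  5.1 -39.8  13.9] shift(new axes) [  28.6 -147.3  142.3] shift(old axes) [ -30.5 -160.   127.4]
pre turn [0. 0. 0.] shift(new axes) [51.8 -8.  88. ] shift(old axes) [51.8 -8.  88. ]
at turn [0. 0. 0.] shift(new axes) [ 0. -0. 80.] shift(old axes) [ 0. -0. 80.]
[0.55507147 0.0824009  0.29483975] 12 [0.56087144 0.0960377  0.28597652]
[-3.12764744e-02  3.52323440e-01  1.41263675e+00 -2.16655468e-04
  1.36644832e+00 -1.45406444e+00]
```

Emit:
{"op": "play_rows", "data": {
  "rows": [
    [[0,0,0],[34,-29,8],0],
    [[0,0,0],[34,-29,8],0],
    [[0,0,0],[34,-29,8],0],
    [[0,0,0],[34,-29,8],0],
    [[0.7,-5.7,2],[0,0,0],0],
    [[0.7,-5.7,2],[0,0,0],0],
    [[0.7,-5.7,2],[0,0,0],0],
    [[0.7,-5.7,2],[0,0,0],0],
    [[0.7,-5.7,2],[0,0,0],0],
    [[0.7,-5.7,2],[0,0,0],0],
    [[0.7,-5.7,2],[0,0,0],0],
    [[0,0,0],[0,0,0],0]
  ]
}}

```text
t: 5.2
tcp_pos: [0.4256, 0.0042, 0.3133]
tool_rot: [0.182, 0.931, -0.068, 0.309]
force: [-0.1, 0.3, -0.8]
finger_gap: 1.001
gripper_force: 0.0
```

Run:
```python
from h import *
r=ori(CY,40);b=r.apply([0,0,-1])
s=go(carr([-44,0,38])+b*.08,r,None,"pre")
s=go(carr([-44,0,38]),r,s,"at")
print(sense()["q"],sense()["tcp_pos"])
```

```text
pre turn [-0.2 -3.1  1. ] shift(new axes) [  79.4 -161.3  223.8] shift(old axes) [  69.9 -159.2  228.4]
at turn [0. 0. 0.] shift(new axes) [ 0. -0. 80.] shift(old axes) [ 0. -0. 80.]
[-0.14574733 -0.00422398  2.18551939 -0.45024034  0.36670014 -0.95777055] [0.42556747 0.00419298 0.31329204]
```

Emit:
{"op": "play_rows", "data": {
  "rows": [
    [[-0.2,-3.1,1],[0,0,0],0],
    [[0,0,0],[10,-20,28],0],
    [[0,0,0],[10,-20,28],0],
    [[0,0,0],[10,-20,28],0],
    [[0,0,0],[10,-20,28],0],
    [[0,0,0],[10,-20,28],0],
    [[0,0,0],[10,-20,28],0],
    [[0,0,0],[10,-20,28],0],
    [[0,0,0],[9,-21,28],0],
    [[0,0,0],[0,0,0],0],
    [[0,0,0],[0,0,0],0]
  ]
}}

```text
t: 6.12
tcp_pos: [0.4654, -0.1317, 0.2219]
tool_rot: [0.202, 0.929, -0.09, 0.296]
force: [-0.3, 0.4, 0.0]
finger_gap: 0.999
gripper_force: 0.0
```

Run:
```python
from h import *
r=ori(CY,40)
s=go(carr([-44,0,38]),r,None,"at")
print(sense()["q"])
p,d=snapshot("side");cv2.imwrite("pics/s2.png",cv2.resize(p[100:300,200:400,::-1],(600,600)))
```

```text
at turn [-3.6 -4.1 -0.2] shift(new axes) [ 89.4 -51.8 176.1] shift(old axes) [ 76.3 -40.6 185. ]
[-5.06327323e-01  2.80526039e-01  2.23186125e+00 -1.42728817e+00
  1.70661261e-03 -2.22739525e-01]
```

View pics/s2.png

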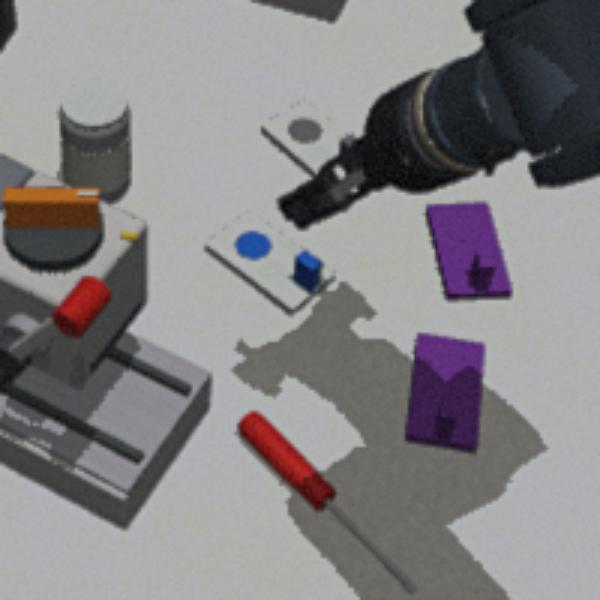

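The pre-grasp stalled: q5 is at 0 and q4 is at its limit, which is a wrist singularity at this lean. The picture shows the lever up, with the red knob at (82,305), and the gripper near (310,200) beside the fin at (308,270). Next I'll fit a simple kinematic model from the recorded poses to choose the lean and the wrist branch.

```bash
cat > fk.py <<'E'
from h import *
from scipy.optimize import least_squares
D=[([1.14850906,.528463943,1.43390372,0,1.18136844,-.178527457],[.1505431,.60588739,.2383345],[.121580553,.992580989,-.0010221,-.00032238]),
([-.0312764744,.352323440,1.41263675,-.00021666,1.36644832,-1.45406444],[.5726,.0931,.3526],[.074,.997,0,.007]),
([-.14574733,-.00422398,2.18551939,-.45024034,.36670014,-.95777055],[.42556747,.00419298,.31329204],[.182,.931,-.068,.309]),
([-.506327323,.280526039,2.23186125,-1.42728817,.00170661,-.222739525],[.4654,-.1317,.2219],[.202,.929,-.09,.296])]
def fk(q,P):
    a1,h,L1,e,L2,Lt,w=P
    Y=lambda a:R.from_euler('y',a);Z=lambda a:R.from_euler('z',a)
    r=Z(q[0]);p=np.array([0,0,h])+r.apply([a1,w,0])
    r=r*Y(q[1]);p=p+r.apply([0,0,L1]);r=r*Y(q[2]);p=p+r.apply([e,0,L2])
    r=r*Z(q[3])*Y(q[4]);p=p+r.apply([0,0,Lt]);return p,r*Z(q[5])
def fit(D):
    return least_squares(lambda P:np.concatenate([(fk(q,P)[0]-p) for q,p,_ in D]),[0,.2,.4,0,.4,.2,.11],loss='soft_l1',f_scale=.003)
E
python3 - <<'E'
from fk import *
s=sense();o=fit(D+[(s["q"],s["tcp_pos"],s["tool_rot"])]);print(o.x.round(4),(o.fun*1000).round(1))
for q,p,t in D: print((fk(q,o.x)[1].inv()*R.from_quat(t)).as_rotvec(degrees=True).round(1))
E
```

```text
[-0.0045  0.2779  0.5903  0.1148  0.3963  0.2912  0.1111] [ 0.2  0.6  0.7 -0.5  0.1 -1.   0.3 -0.3  0.8 -0.2  0.2 -0.2 -0.2  0.2
 -0.3]
[-0.  0. 90.]
[ 0.2 -0.2 90. ]
[ 0.  0. 90.]
[ 0. -0. 90.]
```

```bash
cat >> fk.py <<'E'
PP=fit(D).x
lo=np.array([-3.08,-.75,.22,-1.43,0,-2.85]);hi=np.array([3.08,2.2,2.44,4.57,2.65,2.85])
def ik(tcp,r,q0):
    def f(q):
        p,rr=fk(q,PP);return np.concatenate([(p-tcp)*5,((rr*R.from_euler('z',90,degrees=True)).inv()*r).as_rotvec()])
    o=least_squares(f,np.clip(q0,lo+1e-3,hi-1e-3),bounds=(lo,hi));return o.x,np.abs(o.fun).max()
E
python3 - <<'E'
from fk import *
for lab,pos,y in(("pick",carr([-44,0,38]),CY),("pick+100",carr([-44,0,138]),CY),("place",head([-65,0,98]),HY),("pre-place",head([-165,0,115]),HY)):
  for lean in(30,35,40,45):
    r0=ori(y,lean)
    for flip in(0,180):
      r=r0*R.from_euler('z',flip,degrees=True)
      for q4 in(-.3,3.3):
       for q6 in(-1.5,1.5):
        q,e=ik(pos+r.apply([0,0,.011]),r,[np.arctan2(pos[1],pos[0])-.2,.4,2,q4,.3,q6])
        if e<2e-3: print(lab,lean,flip,q.round(2))
E
```

```text
pick 30 0 [-0.68  0.8   2.2   2.77  0.39  1.67]
pick 30 0 [-0.68  0.8   2.2   2.77  0.39  1.67]
pick 30 180 [-0.68  0.8   2.2   2.77  0.39 -1.47]
pick 30 180 [-0.68  0.8   2.2   2.77  0.39 -1.47]
pick 35 0 [-0.69  0.85  2.25  2.83  0.57  1.59]
pick 35 0 [-0.69  0.85  2.25  2.83  0.57  1.59]
pick 35 180 [-0.69  0.85  2.25  2.83  0.57 -1.55]
pick 40 0 [-0.71  0.91  2.3   2.85  0.76  1.54]
pick 40 0 [-0.71  0.91  2.3   2.85  0.76  1.54]
pick 40 180 [-0.71  0.91  2.3   2.85  0.76 -1.6 ]
pick 45 0 [-0.73  0.99  2.35  2.86  0.97  1.5 ]
pick 45 0 [-0.73  0.99  2.35  2.86  0.97  1.5 ]
pick 45 180 [-0.73  0.99  2.35  2.86  0.97 -1.64]
pick+100 30 0 [-0.68  0.53  2.17  1.97  0.15  2.49]
pick+100 30 0 [-0.68  0.53  2.17  1.97  0.15  2.49]
pick+100 30 180 [-0.68  0.53  2.17  1.97  0.15 -0.65]
pick+100 30 180 [-0.68  0.53  2.17  1.97  0.15 -0.65]
pick+100 35 0 [-0.69  0.56  2.22  2.51  0.28  1.94]
pick+100 35 0 [-0.69  0.56  2.22  2.51  0.28  1.94]
pick+100 35 180 [-0.69  0.56  2.22  2.51  0.28 -1.2 ]
pick+100 35 180 [-0.69  0.56  2.22  2.51  0.28 -1.2 ]
pick+100 40 0 [-0.71  0.6   2.28  2.68  0.
[... 652 characters left out ...]
3.11  0.45  1.58]
place 40 180 [-0.17  0.71  2.18  3.11  0.45 -1.56]
place 45 0 [-0.17  0.76  2.23  3.11  0.63  1.58]
place 45 0 [-0.17  0.76  2.23  3.11  0.63  1.58]
place 45 180 [-0.17  0.76  2.23  3.11  0.63 -1.56]
pre-place 30 0 [-0.18  0.58  2.31  3.09  0.27  1.6 ]
pre-place 30 0 [-0.18  0.58  2.31  3.09  0.27  1.6 ]
pre-place 30 180 [-0.18  0.58  2.31  3.09  0.27 -1.55]
pre-place 35 0 [-0.18  0.63  2.37  3.11  0.47  1.58]
pre-place 35 0 [-0.18  0.63  2.37  3.11  0.47  1.58]
pre-place 35 180 [-0.18  0.63  2.37  3.11  0.47 -1.56]
pre-place 40 0 [-0.18  0.71  2.43  3.11  0.69  1.57]
pre-place 40 0 [-0.18  0.71  2.43  3.11  0.69  1.57]
pre-place 40 180 [-0.18  0.71  2.43  3.11  0.69 -1.57]
```

```bash
cat >> fk.py <<'E'
def tool(q): p,r=fk(q,PP);return p,r*R.from_euler('z',90,degrees=True)
def qpath(q0,q1,n):
    """per row: turn (tool frame), shift (tool axes before turn)"""
    p,r=tool(q0)
    for i in range(1,n+1):
        p2,r2=tool(np.array(q0)+(np.array(q1)-q0)*i/n)
        print([(r.inv()*r2).as_rotvec(degrees=True).round(1).tolist(),(r.inv().apply(p2-p)*1000).round(0).tolist()],p2.round(3));p,r=p2,r2
E
python3 - <<'E'
from fk import *
q=sense()["q"];B=[-.5,.28,2.1,0,.45,-1.65];print(q.round(3))
pb,rb=tool(B);s=sense();r0=R.from_quat(s["tool_rot"]);print((r0.inv()*rb).as_rotvec(degrees=True),r0.inv().apply(pb-s["tcp_pos"])*1000)
print("B-C");qpath(B,[-.6,.35,2.15,2.65,.45,-1.3],24)
E
```

```text
[-5.050e-01  2.790e-01  2.234e+00 -1.428e+00  1.000e-03 -2.220e-01]
[-1.6515321  18.09294096 -0.28953259] [37.75263485  5.80892472 -2.54113017]
B-C
[[-2.7, 0.1, 6.8], [-0.0, 12.0, 1.0]] [ 0.443 -0.102  0.2  ]
[[-2.7, 0.1, 6.8], [-0.0, 12.0, 1.0]] [ 0.45  -0.091  0.2  ]
[[-2.6, 0.1, 6.8], [-0.0, 12.0, 1.0]] [ 0.457 -0.082  0.201]
[[-2.6, 0.1, 6.8], [-0.0, 12.0, 1.0]] [ 0.465 -0.074  0.203]
[[-2.6, 0.1, 6.8], [-0.0, 11.0, 1.0]] [ 0.474 -0.067  0.205]
[[-2.6, 0.1, 6.8], [-1.0, 11.0, 1.0]] [ 0.483 -0.061  0.209]
[[-2.5, 0.2, 6.8], [-1.0, 11.0, 1.0]] [ 0.493 -0.057  0.213]
[[-2.5, 0.2, 6.8], [-1.0, 11.0, 1.0]] [ 0.503 -0.054  0.218]
[[-2.5, 0.2, 6.8], [-1.0, 11.0, 1.0]] [ 0.513 -0.052  0.223]
[[-2.5, 0.2, 6.8], [-1.0, 12.0, 0.0]] [ 0.523 -0.053  0.229]
[[-2.5, 0.2, 6.8], [-1.0, 12.0, 0.0]] [ 0.532 -0.054  0.235]
[[-2.5, 0.2, 6.8], [-2.0, 12.0, 0.0]] [ 0.542 -0.058  0.242]
[[-2.5, 0.2, 6.8], [-2.0, 12.0, 0.0]] [ 0.551 -0.062  0.249]
[[-2.6, 0.2, 6.8], [-2.0, 12.0, 0.0]] [ 0.559 -0.069  0.255]
[[-2.6, 0.2, 6.8], [-2.0, 13.0, 0.0]] [ 0.567 -0.077  0.262]
[[-2.6, 0.2, 6.8], [-2.0, 13.0, 0.0]] [ 0.573 -0.086  0.269]
[[-2.6, 0.2, 6.8], [-2.0, 13.0, 0.0]] [ 0.579 -0.096  0.275]
[[-2.6, 0.2, 6.8], [-2.0, 14.0, 0.0]] [ 0.583 -0.107  0.281]
[[-2.7, 0.2, 6.8], [-1.0, 14.0, 0.0]] [ 0.587 -0.12   0.286]
[[-2.7, 0.3, 6.8], [-1.0, 14.0, 0.0]] [ 0.589 -0.133  0.291]
[[-2.7, 0.3, 6.8], [-1.0, 15.0, 0.0]] [ 0.589 -0.147  0.295]
[[-2.7, 0.3, 6.7], [-1.0, 15.0, 0.0]] [ 0.589 -0.162  0.298]
[[-2.8, 0.4, 6.7], [-1.0, 15.0, 0.0]] [ 0.587 -0.177  0.301]
[[-2.8, 0.4, 6.7], [-0.0, 16.0, 0.0]] [ 0.583 -0.192  0.303]
```

Run:
```python
from fk import *
B=[-.9,.28,2.1,0,.45,-1.65]
pb,rb=tool(B);s=sense();r0=R.from_quat(s["tool_rot"]);print((r0.inv()*rb).as_rotvec(degrees=True),r0.inv().apply(pb-s["tcp_pos"])*1000,rb.inv().apply(pb-s["tcp_pos"])*1000)
```

```text
[ 8.75950212 18.6944375  20.22706195] [  44.15103288 -173.56486529    3.37275044] [ -24.75390194 -174.16261235   33.7650768 ]
```

Emit:
{"op": "play_rows", "data": {
  "rows": [
    [[0,6,0],[10,0,0],0],
    [[0,6,0],[10,0,0],0],
    [[0,6,0],[10,0,0],0],
    [[0,0,0],[0,0,0],0],
    [[0,0,0],[0,0,0],0]
  ]
}}

```text
t: 6.58
tcp_pos: [0.4599, -0.1462, 0.2253]
tool_rot: [0.211, 0.93, -0.114, 0.279]
force: [-0.5, 0.5, -0.3]
finger_gap: 1.004
gripper_force: 0.0
```

Run:
```python
from fk import *
B=[-.9,.28,2.1,0,.45,-1.65]
pb,rb=tool(B);s=sense();r0=R.from_quat(s["tool_rot"]);print(s["q"],(r0.inv()*rb).as_rotvec(degrees=True),r0.inv().apply(pb-s["tcp_pos"])*1000,rb.inv().apply(pb-s["tcp_pos"])*1000)
```

```text
[-0.50075483  0.27185056  2.20762426 -0.88412149  0.08290926 -0.76280656] [ 5.23622116 17.92881429 19.73083618] [  47.24804844 -156.76231228   14.24415333] [ -16.02689649 -159.995589     33.97420531]
```

Emit:
{"op": "play_rows", "data": {
  "rows": [
    [[0,5,0],[5,-10,0],0],
    [[0,5,0],[5,-10,0],0],
    [[0,5,0],[5,-10,0],0],
    [[0.5,2,4],[0,-20,5],0],
    [[0.5,2,4],[0,-20,5],0],
    [[0.5,2,4],[0,-20,5],0],
    [[0.5,2,4],[0,-20,5],0],
    [[0.5,0,4],[0,-20,5],0],
    [[0,0,0],[0,0,0],0]
  ]
}}

```text
t: 7.33
tcp_pos: [0.3922, -0.2562, 0.2085]
tool_rot: [0.399, 0.898, -0.086, 0.164]
force: [0.8, -0.1, 1.0]
finger_gap: 1.003
gripper_force: 0.0
```

Run:
```python
from fk import *
s=sense();q=s["q"];print(q.round(2))
print("->C");qpath(q,[-.95,.35,2.15,2.65,.45,-1.3],30)
```

```text
[-0.79  0.28  2.09 -0.1   0.4  -1.44]
->C
[[-1.9, 0.6, 5.4], [3.0, 8.0, 1.0]] [ 0.396 -0.249  0.206]
[[-1.9, 0.6, 5.4], [2.0, 8.0, 1.0]] [ 0.401 -0.243  0.204]
[[-1.9, 0.6, 5.4], [2.0, 8.0, 1.0]] [ 0.407 -0.237  0.204]
[[-1.9, 0.6, 5.4], [2.0, 8.0, 1.0]] [ 0.413 -0.232  0.203]
[[-1.9, 0.6, 5.4], [2.0, 8.0, 1.0]] [ 0.42  -0.227  0.204]
[[-1.9, 0.5, 5.4], [1.0, 8.0, 1.0]] [ 0.427 -0.224  0.205]
[[-1.9, 0.5, 5.4], [1.0, 8.0, 1.0]] [ 0.434 -0.221  0.207]
[[-1.9, 0.5, 5.4], [1.0, 8.0, 1.0]] [ 0.441 -0.219  0.209]
[[-1.9, 0.5, 5.4], [1.0, 8.0, 1.0]] [ 0.449 -0.218  0.212]
[[-1.9, 0.5, 5.4], [0.0, 8.0, 0.0]] [ 0.456 -0.218  0.215]
[[-1.9, 0.4, 5.4], [0.0, 8.0, 0.0]] [ 0.463 -0.219  0.219]
[[-1.9, 0.4, 5.4], [0.0, 8.0, 0.0]] [ 0.471 -0.221  0.223]
[[-1.9, 0.4, 5.4], [-0.0, 9.0, 0.0]] [ 0.477 -0.223  0.227]
[[-1.9, 0.4, 5.4], [-0.0, 9.0, 0.0]] [ 0.484 -0.227  0.232]
[[-1.9, 0.4, 5.4], [-0.0, 9.0, 0.0]] [ 0.49  -0.232  0.237]
[[-2.0, 0.4, 5.4], [-1.0, 9.0, 0.0]] [ 0.496 -0.238  0.242]
[[-2.0, 0.4, 5.4], [-1.0, 10.0, 0.0]] [ 0.5   -0.244  0.248]
[[-2.0, 0.4, 5.4], [-1.0, 10.0, 0.0]] [ 0.505 -0.252  0.253]
[[-2.0, 0.4, 5.4], [-1.0, 10.0, -0.0]] [ 0.508 -0.26   0.259]
[[-2.1, 0.3, 5.3], [-1.0, 11.0, -0.0]] [ 0.511 -0.269  0.264]
[[-2.1, 0.3, 5.3], [-1.0, 11.0, -0.0]] [ 0.512 -0.278  0.269]
[[-2.1, 0.3, 5.3], [-1.0, 11.0, -0.0]] [ 0.513 -0.288  0.274]
[[-2.2, 0.4, 5.3], [-1.0, 12.0, -0.0]] [ 0.513 -0.299  0.279]
[[-2.2, 0.4, 5.3], [-1.0, 12.0, -0.0]] [ 0.512 -0.31   0.284]
[[-2.2, 0.4, 5.3], [-1.0, 12.0, -0.0]] [ 0.509 -0.322  0.288]
[[-2.3, 0.4, 5.3], [-0.0, 13.0, -0.0]] [ 0.506 -0.333  0.292]
[[-2.3, 0.4, 5.3], [-0.0, 13.0, -0.0]] [ 0.501 -0.345  0.295]
[[-2.3, 0.4, 5.2], [0.0, 13.0, -0.0]] [ 0.496 -0.357  0.298]
[[-2.4, 0.4, 5.2], [0.0, 14.0, -0.0]] [ 0.489 -0.368  0.301]
[[-2.4, 0.5, 5.2], [0.0, 14.0, 0.0]] [ 0.482 -0.38   0.303]
```

Emit:
{"op": "play_rows", "data": {
  "rows": [
    [[-1.9,0.6,5.4],[2,8,1],0],
    [[-1.9,0.6,5.4],[2,8,1],0],
    [[-1.9,0.6,5.4],[2,8,1],0],
    [[-1.9,0.6,5.4],[2,8,1],0],
    [[-1.9,0.6,5.4],[2,8,1],0],
    [[-1.9,0.5,5.4],[1,8,1],0],
    [[-1.9,0.5,5.4],[1,8,1],0],
    [[-1.9,0.5,5.4],[1,8,1],0],
    [[-1.9,0.5,5.4],[1,8,1],0],
    [[-1.9,0.5,5.4],[0,8,0],0],
    [[-1.9,0.4,5.4],[0,8,0],0],
    [[-1.9,0.4,5.4],[0,8,0],0]
  ]
}}

```text
t: 8.33
tcp_pos: [0.4735, -0.2179, 0.2239]
tool_rot: [0.781, 0.553, 0.205, 0.207]
force: [0.0, 0.3, 1.2]
finger_gap: 1.002
gripper_force: 0.0
```

Run:
```python
from fk import *
print(sense()["q"].round(3))
```

```text
[-0.849  0.311  2.115  1.013  0.423 -1.393]
```

Emit:
{"op": "play_rows", "data": {
  "rows": [
    [[-1.9,0.4,5.4],[0,9,0],0],
    [[-1.9,0.4,5.4],[0,9,0],0],
    [[-1.9,0.4,5.4],[0,9,0],0],
    [[-2,0.4,5.4],[-1,9,0],0],
    [[-2,0.4,5.4],[-1,10,0],0],
    [[-2,0.4,5.4],[-1,10,0],0],
    [[-2,0.4,5.4],[-1,10,0],0],
    [[-2.1,0.3,5.3],[-1,11,0],0],
    [[-2.1,0.3,5.3],[-1,11,0],0],
    [[-2.1,0.3,5.3],[-1,11,0],0],
    [[-2.1,0.4,5.3],[-1,11,0],0],
    [[0,0,0],[0,0,0],0]
  ]
}}

```text
t: 9.33
tcp_pos: [0.5149, -0.2959, 0.2791]
tool_rot: [0.892, 0.059, 0.401, 0.201]
force: [-0.6, -1.0, -0.8]
finger_gap: 0.998
gripper_force: 0.0
```

Run:
```python
from fk import *
s=sense();q=s["q"];print(q.round(3))
r=ori(CY,38)*R.from_euler('z',180,degrees=True);g=carr([-44,0,38])
for h in (.1,.07,0):
    pos=g+[0,0,h]-0*r.apply([0,0,1]);t,e=ik(pos+r.apply([0,0,.011]),r,[-.7,.6,2.2,2.7,.4,-1.3]);print(h,t.round(3),e)
    s=go(pos,r,s,str(h))
```

```text
[-0.908  0.336  2.135  1.995  0.444 -1.317]
0.1 [-0.704  0.58   2.26   2.631  0.384 -1.333] 8.08991762468736e-12
0.1 turn [  3.9 -15.   30.4] shift(new axes) [-143.7  -80.    77.8] shift(old axes) [ -96.5 -149.7   37.3]
0.07 [-0.704  0.671  2.274  2.732  0.479 -1.445] 7.632783294297951e-16
0.07 turn [0. 0. 0.] shift(new axes) [-18.5  -0.   23.6] shift(old axes) [-18.5  -0.   23.6]
0 [-0.704  0.883  2.282  2.848  0.686 -1.582] 3.95516952522712e-16
0 turn [0. 0. 0.] shift(new axes) [-43.1  -0.   55.2] shift(old axes) [-43.1  -0.   55.2]
```

Run:
```python
from fk import *
qpath(sense()["q"],[-0.704,0.58,2.26,2.631,0.384,-1.333],9)
```

```text
[[0.7, -0.9, 3.7], [-8.0, -16.0, 8.0]] [ 0.517 -0.286  0.263]
[[0.7, -1.1, 3.6], [-10.0, -15.0, 7.0]] [ 0.517 -0.275  0.246]
[[0.6, -1.3, 3.6], [-11.0, -15.0, 7.0]] [ 0.516 -0.265  0.23 ]
[[0.5, -1.5, 3.5], [-13.0, -14.0, 6.0]] [ 0.514 -0.254  0.213]
[[0.4, -1.7, 3.4], [-14.0, -13.0, 6.0]] [ 0.511 -0.243  0.196]
[[0.3, -1.8, 3.3], [-16.0, -12.0, 6.0]] [ 0.506 -0.232  0.179]
[[0.2, -2.0, 3.3], [-17.0, -11.0, 5.0]] [ 0.501 -0.221  0.162]
[[0.0, -2.1, 3.2], [-18.0, -10.0, 5.0]] [ 0.494 -0.209  0.146]
[[-0.1, -2.2, 3.1], [-19.0, -9.0, 5.0]] [ 0.486 -0.197  0.129]
```

Emit:
{"op": "play_rows", "data": {
  "rows": [
    [[0.7,-0.9,3.7],[-8,-16,8],0],
    [[0.7,-1.1,3.6],[-10,-15,7],0],
    [[0.6,-1.3,3.6],[-11,-15,7],0],
    [[0.5,-1.5,3.5],[-13,-14,6],0],
    [[0.4,-1.7,3.4],[-14,-13,6],0],
    [[0.3,-1.8,3.3],[-16,-12,6],0],
    [[0.2,-2,3.3],[-17,-11,5],0],
    [[0,-2.1,3.2],[-18,-10,5],0],
    [[-0.1,-2.2,3.1],[-19,-9,5],0],
    [[0,0,0],[0,0,0],0],
    [[0,0,0],[0,0,0],0]
  ]
}}

```text
t: 10.25
tcp_pos: [0.4855, -0.1982, 0.1288]
tool_rot: [0.927, -0.186, 0.32, 0.064]
force: [0.5, -0.2, -0.1]
finger_gap: 0.996
gripper_force: 0.0
```

Run:
```python
from fk import *
s=sense();print(s["q"].round(3))
r=ori(CY,38)*R.from_euler('z',180,degrees=True);g=carr([-44,0,38])
s=go(g+[0,0,.05],r,s);go(g,r,s)
p,d=snapshot("side");cv2.imwrite("pics/s3.png",cv2.resize(p[100:300,200:400,::-1],(600,600)))
```

```text
[-0.71   0.586  2.265  2.626  0.396 -1.338]
 turn [-0.2 -0.1  0.2] shift(new axes) [-30.5  -1.6  38.9] shift(old axes) [-30.6  -1.6  38.9]
 turn [0. 0. 0.] shift(new axes) [-30.8  -0.   39.4] shift(old axes) [-30.8  -0.   39.4]
```

View pics/s3.png

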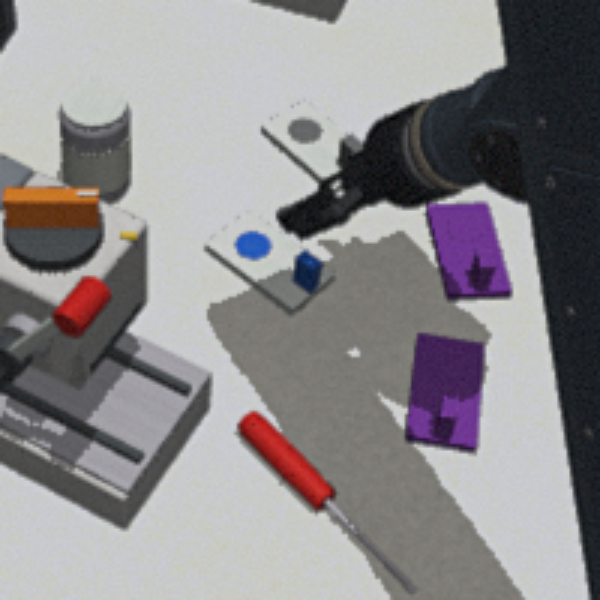

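The open gripper at about (310,210) is lined up above the blue fin at (308,270), and the way is clear. I'll descend and grip.

Emit:
{"op": "play_rows", "data": {
  "rows": [
    [[-0.2,-0.1,0.2],[-15,-2,19],0],
    [[0,0,0],[-15,0,20],0],
    [[0,0,0],[-15,0,20],0],
    [[0,0,0],[-16,0,19],0],
    [[0,0,0],[0,0,0],0],
    [[0,0,0],[0,0,0],0.5],
    [[0,0,0],[0,0,0],1],
    [[0,0,0],[0,0,0],1],
    [[0,0,0],[0,0,0],1],
    [[0,0,0],[0,0,0],1],
    [[0,0,0],[0,0,0],1],
    [[0,0,0],[0,0,0],1]
  ],
  "grip_force": 70
}}

```text
t: 11.3
tcp_pos: [0.4868, -0.198, 0.0319]
tool_rot: [0.925, -0.19, 0.321, 0.066]
force: [-2.0, 0.8, 7.2]
finger_gap: 0.149
gripper_force: 69.0
```

Run:
```python
from fk import *
s=sense();print(s["q"].round(3),s["force"],s["finger_gap"])
r=ori(CY,38)*R.from_euler('z',180,degrees=True);g=carr([-44,0,38]);go(g,r,s)
s=go(g+[0,0,.09],r,None,"lift")
rh=ori(HY,38)*R.from_euler('z',180,degrees=True)
for x,z in((-170,128),(-165,113),(-72,113),(-72,99)):
    pos=head([x,0,z]);q,e=ik(pos+rh.apply([0,0,.011]),rh,[-.18,.6,2.3,3.1,.4,-1.5]);print(q.round(3),e)
    s=go(pos,rh,s,str((x,z)))
```

```text
[-0.702  0.885  2.288  2.857  0.698 -1.586] [-1.95201843  0.84552366  7.2427025 ] 0.149266849645964
 turn [ 0.2 -0.2 -0.2] shift(new axes) [-2.5 -0.9  1.3] shift(old axes) [-2.5 -0.9  1.3]
lift turn [ 0.2 -0.2 -0.2] shift(new axes) [ 52.9  -0.9 -69.6] shift(old axes) [ 53.2  -0.9 -69.4]
[-0.179  0.629  2.408  3.106  0.558 -1.565] 5.981512073843785e-11
(-170, 128) turn [  8.9   0.  -11.4] shift(new axes) [ -45.4 -225.6  -35.5] shift(old axes) [ -88.5 -204.   -69.1]
[-0.178  0.682  2.403  3.109  0.607 -1.568] 9.25199153400946e-13
(-165, 113) turn [0. 0. 0.] shift(new axes) [-5.3  0.  14.9] shift(old axes) [-5.3  0.  14.9]
[-0.171  0.654  2.171  3.101  0.347 -1.55 ] 2.1788126858268693e-15
(-72, 113) turn [0. 0. 0.] shift(new axes) [73.3 -0.  57.3] shift(old axes) [73.3 -0.  57.3]
[-0.171  0.691  2.175  3.105  0.388 -1.555] 3.87884169228414e-15
(-72, 99) turn [0. 0. 0.] shift(new axes) [-8.6 -0.  11. ] shift(old axes) [-8.6 -0.  11. ]
```

Emit:
{"op": "play_rows", "data": {
  "rows": [
    [[0,0,0],[10,0,-13],1],
    [[0,0,0],[20,0,-26],1],
    [[0,0,0],[23,-1,-30],1],
    [[0,0,0],[0,0,0],1],
    [[0,0,0],[0,0,0],1]
  ]
}}

```text
t: 11.72
tcp_pos: [0.4863, -0.1971, 0.1201]
tool_rot: [0.925, -0.19, 0.321, 0.067]
force: [0.4, 0.1, -2.3]
finger_gap: 0.149
gripper_force: 68.7
```

Run:
```python
from fk import *
s=sense();print(s["q"].round(3),s["force"],s["finger_gap"])
p,d=snapshot("side");cv2.imwrite("pics/s4.png",cv2.resize(p[100:300,200:400,::-1],(600,600)))
rh=ori(HY,38)*R.from_euler('z',180,degrees=True)
go(head([-170,0,130]),rh)
```

```text
[-0.7    0.615  2.272  2.7    0.43  -1.4  ] [ 0.44216236  0.07021689 -2.29794054] 0.14892411356841898
 turn [  9.1  -0.1 -11.6] shift(new axes) [ -43.2 -225.7  -37.8] shift(old axes) [ -86.9 -203.6  -72.4]
```

View pics/s4.png

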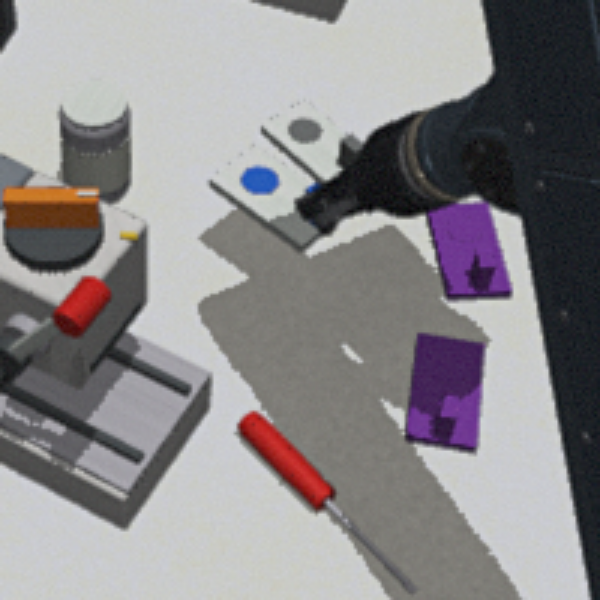

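The carrier is held and lifted, with its blue disc at (260,180), and it looks flat. I'll carry it to the front of the head.

Emit:
{"op": "play_rows", "data": {
  "rows": [
    [[1.1,0,-1.4],[-11,-26,-9],1],
    [[1.1,0,-1.4],[-10,-26,-8],1],
    [[1.1,0,-1.4],[-9,-27,-8],1],
    [[1.1,0,-1.5],[-9,-27,-7],1],
    [[1.2,0,-1.5],[-8,-27,-7],1],
    [[1.2,0,-1.5],[-7,-27,-6],1],
    [[1.2,0,-1.5],[-6,-28,-5],1],
    [[1.1,0,-1.4],[-5,-28,-5],1],
    [[0,0,0],[0,0,0],1],
    [[0,0,0],[0,0,0],1]
  ]
}}

```text
t: 12.6
tcp_pos: [0.466, 0.037, 0.1183]
tool_rot: [0.944, -0.069, 0.322, 0.023]
force: [1.2, -0.3, -1.9]
finger_gap: 0.15
gripper_force: 69.2
```

Run:
```python
from fk import *
s=sense();print(s["q"].round(3),s["force"],s["finger_gap"])
for n in("top","side"):
    p,d=snapshot(n);C=cloud(n,d);p=p.astype(int)
    H=R.from_euler('z',-HY,degrees=True).apply((C-HO).reshape(-1,3)).reshape(C.shape)*1000
    m=(H[...,2]>88)&(H[...,2]<122)&(H[...,0]<-60)&(H[...,0]>-240)&(abs(H[...,1])<50)
    g=m&(p.min(-1)>90);bl=m&(p[...,2]>p[...,0]+45)
    for l,k in(("plate",g),("blue",bl)):
        Q=H[k]; 
        if len(Q)>20: print(n,l,len(Q),np.median(Q,0).round(1),cv2.minAreaRect(Q[:,:2].astype(np.float32)))
        if l=="plate" and len(Q)>50:
            A=np.c_[Q[:,:2],np.ones(len(Q))];print("slopes",np.linalg.lstsq(A,Q[:,2],rcond=None)[0])
    cv2.imwrite(f"pics/p_{n}.png",cv2.resize(p[120:280,140:300,::-1].astype(np.uint8),(600,600),interpolation=cv2.INTER_CUBIC))
rh=ori(HY,38)*R.from_euler('z',180,degrees=True)
s=go(head([-168,0,115]),rh);s=go(head([-75,0,115]),rh,s)
```

```text
[-0.17   0.633  2.401  3.113  0.55  -1.565] [ 1.22587855 -0.33472647 -1.94908308] 0.1499292470152738
top plate 586 [-118.4    1.9   97.6] ((-119.71622467041016, 3.225553512573242), (108.6654052734375, 59.71007537841797), 0.7333936095237732)
slopes [-1.59005599e-02 -3.97075212e-03  9.59547708e+01]
top blue 118 [-100.9    3.5   98.2] ((-129.26470947265625, -0.3394966125488281), (90.4832992553711, 31.13372039794922), 7.985116958618164)
side plate 724 [-119.1   12.6   97.3] ((-121.61538696289062, 3.1645126342773438), (109.93418884277344, 62.2164421081543), 0.7568210959434509)
slopes [-1.10591423e-02 -5.49491800e-03  9.60138040e+01]
side blue 144 [-99.3   2.7  97.8] ((-99.65194702148438, 3.1057472229003906), (32.498756408691406, 33.950050354003906), 29.41488265991211)
 turn [ 0.   0.1 -0.1] shift(new axes) [-9.9  0.8  8.3] shift(old axes) [-9.9  0.8  8.3]
 turn [0. 0. 0.] shift(new axes) [73.3  0.  57.3] shift(old axes) [73.3  0.  57.3]
```

View pics/p_top.png

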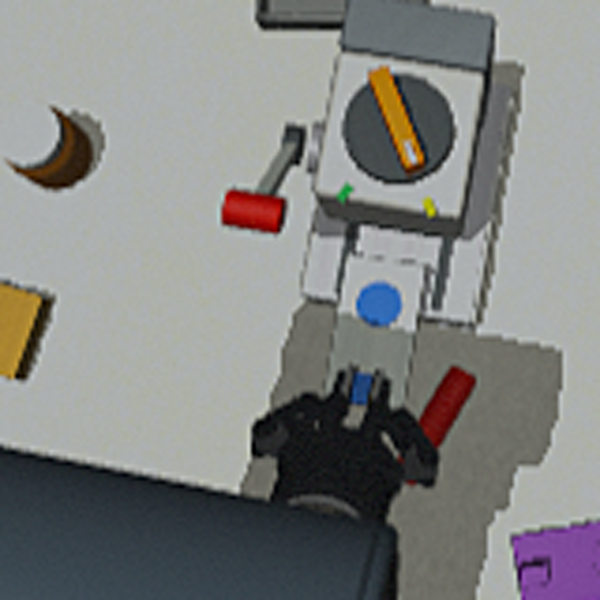

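The carrier is held at the stage front, with its disc at (378,303) and fin at (360,388). The collar dash at (412,152) is at the yellow mark, so it is open. The carrier is about 3 mm off to the side and 0.7° off in yaw; I'll correct that and then insert it.

Emit:
{"op": "play_rows", "data": {
  "rows": [
    [[-0.4,0,0.6],[-7,2.5,9],1],
    [[0,0,0],[0,0,0],1],
    [[0,0,0],[18,0,14],1],
    [[0,0,0],[18,0,14],1],
    [[0,0,0],[18,0,14],1],
    [[0,0,0],[18,0,14],1],
    [[0,0,0],[0,0,0],1],
    [[0,0,0],[0,0,0],1]
  ]
}}

```text
t: 13.37
tcp_pos: [0.5575, 0.0167, 0.1092]
tool_rot: [0.942, -0.078, 0.325, 0.026]
force: [-0.9, 0.1, -3.0]
finger_gap: 0.147
gripper_force: 69.1
```

```bash
cat > look.py <<'E'
from fk import *
s=sense();t=s["tcp_pos"];h=R.from_euler('z',-HY,degrees=True)
print(s["q"].round(3),s["force"].round(1),s["finger_gap"],"tcp head",(h.apply(t-HO)*1000).round(1),"yaw err",(ori(HY,38)*R.from_euler('z',180,degrees=True)).inv()*1 if 0 else ((ori(HY,38)*R.from_euler('z',180,degrees=True)).inv()*R.from_quat(s["tool_rot"])).as_rotvec(degrees=True).round(2))
for n in("top","side"):
    p,d=snapshot(n);C=cloud(n,d);p=p.astype(int)
    H=h.apply((C-HO).reshape(-1,3)).reshape(C.shape)*1000
    m=(H[...,2]>69.5)&(H[...,2]<95)&(H[...,0]<-48)&(H[...,0]>-110)&(abs(H[...,1])<45)
    g=m&(p.min(-1)>60);Q=H[g]
    if len(Q)>30: print(n,len(Q),np.median(Q,0).round(1),cv2.minAreaRect(Q[:,:2].astype(np.float32)),"x min",np.percentile(Q[:,0],3),"y",np.percentile(Q[:,1],[3,97]))
E
python3 look.py
```

```text
[-0.174  0.644  2.177  3.119  0.343 -1.557] [-0.9  0.1 -3. ] 0.14718121946397203 tcp head [-66.4  -3.9 109.2] yaw err [-0.49  0.03  0.77]
top 102 [-55.8 -14.3  88.7] ((-60.6872444152832, -0.9376258850097656), (76.21286010742188, 26.85430908203125), 87.61125183105469) x min -72.56037493698827 y [-34.0346582   34.10053511]
side 178 [-64.1  18.9  87.3] ((-60.02837371826172, 3.2401809692382812), (40.37866973876953, 68.0160903930664), 23.581890106201172) x min -85.42560593557516 y [-15.40798524  28.05084557]
```

Emit:
{"op": "play_rows", "data": {
  "rows": [
    [[0,0,0],[0,-2,0],1],
    [[0,0,0],[-2,0,3],1],
    [[0,0,0],[-3,0,4],1],
    [[0,0,0],[0,0,0],1],
    [[0,0,0],[0,0,0],1]
  ]
}}

```text
t: 13.88
tcp_pos: [0.5571, 0.0204, 0.0998]
tool_rot: [0.943, -0.077, 0.324, 0.025]
force: [-0.9, -0.5, -2.1]
finger_gap: 0.145
gripper_force: 69.1
```

```bash
python3 look.py
python3 - <<'E'
from h import *
p,d=snapshot("top");cv2.imwrite("pics/t5.png",cv2.resize(p[160:260,180:310,::-1],(780,600),interpolation=cv2.INTER_CUBIC))
for n in ("top",):
    for x,y,z in((-76,-30,82),(-76,30,82),(-90,33,68),(-90,-33,68)): 
        u=proj(n,head([x,y,z]))[0];print((x,y,z),((u-[180,160])*6).round(0))
E
```

```text
[-0.166  0.669  2.179  3.13   0.368 -1.563] [-0.9 -0.5 -2.1] 0.14453988070523516 tcp head [-67.4  -0.4  99.8] yaw err [-0.39 -0.09  0.65]
top 104 [-55.8  -9.5  79.3] ((-61.4859733581543, 0.077545166015625), (80.81922149658203, 26.82809829711914), 89.67367553710938) x min -74.1311895124549 y [-30.29444984  29.0081538 ]
side 160 [-64.9  22.2  78.7] ((-60.47246170043945, 14.488759994506836), (36.720863342285156, 75.77181243896484), 41.89030075073242) x min -84.08068524245273 y [ 3.35795794 31.35638903]
(-76, -30, 82) [444. 208.]
(-76, 30, 82) [319. 187.]
(-90, 33, 68) [310. 218.]
(-90, -33, 68) [446. 241.]
```

View pics/t5.png

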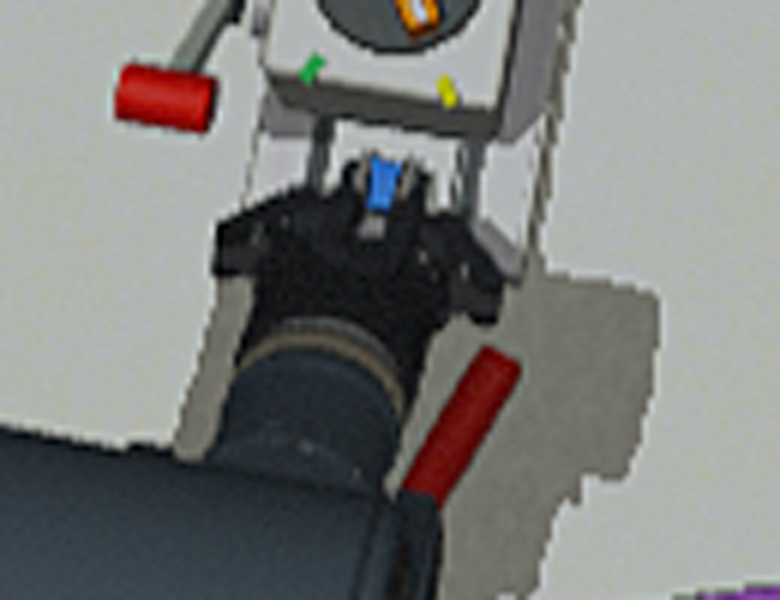

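Emit:
{"op": "play_rows", "data": {
  "rows": [
    [[0,0,0],[-2,0,2],1],
    [[0,0,0],[-1,0,2],1],
    [[0,0,0],[-1,0,1],1],
    [[0,0,0],[0,0,0],1],
    [[0,0,0],[0,0,0],1]
  ]
}}

```text
t: 14.45
tcp_pos: [0.5575, 0.0202, 0.094]
tool_rot: [0.942, -0.077, 0.324, 0.026]
force: [-0.4, -0.1, -1.6]
finger_gap: 0.145
gripper_force: 69.1
```

```bash
python3 look.py
```

```text
[-0.166  0.685  2.181  3.131  0.387 -1.563] [-0.4 -0.1 -1.6] 0.14542475256567824 tcp head [-66.9  -0.5  94. ] yaw err [-0.4  -0.02  0.66]
top 97 [-56.   -2.8  73.8] ((-65.39323425292969, 4.413276672363281), (34.14609909057617, 70.04901885986328), 0.3539716303348541) x min -74.00770761887115 y [-29.41916937  29.71653054]
side 135 [-62.8  20.1  73. ] ((-56.53038787841797, 10.979595184326172), (34.32304382324219, 64.591552734375), 39.10747146606445) x min -83.66924082497528 y [-8.00681903 30.84284035]
```

Emit:
{"op": "play_rows", "data": {
  "rows": [
    [[0,0,0],[-1,0,1.5],1],
    [[0,0,0],[0,0,0],1],
    [[0,0,0],[1.6,0,1.2],1],
    [[0,0,0],[1.6,0,1.2],1],
    [[0,0,0],[0,0,0],1],
    [[0,0,0],[0,0,0],1]
  ]
}}

```text
t: 15.05
tcp_pos: [0.562, 0.0195, 0.0926]
tool_rot: [0.942, -0.077, 0.325, 0.026]
force: [-0.9, 0.1, -2.4]
finger_gap: 0.146
gripper_force: 69.1
```

```bash
python3 look.py
```

```text
[-0.166  0.689  2.171  3.131  0.382 -1.563] [-0.9  0.1 -2.4] 0.14569076909417902 tcp head [-62.4  -0.5  92.6] yaw err [-0.4   0.03  0.66]
top 66 [-56.  -19.5  72.4] ((-59.748085021972656, 1.4373321533203125), (22.766653060913086, 76.1585464477539), 0.06383496522903442) x min -68.61203986682479 y [-35.34452756  34.40093145]
side 90 [-61.2  21.7  71.8] ((-61.7453727722168, 25.582901000976562), (29.39507293701172, 34.700439453125), 67.625732421875) x min -78.43425190920244 y [ 9.09701842 36.40511704]
```

Emit:
{"op": "play_rows", "data": {
  "rows": [
    [[0,0,0],[-0.5,0,0.6],1],
    [[0,0,0],[1.2,0,0.9],1],
    [[0,0,0],[1.2,0,0.9],1],
    [[0,0,0],[1.2,0,0.9],1],
    [[0,0,0],[0,0,0],1],
    [[0,0,0],[0,0,0],1]
  ]
}}

```text
t: 15.65
tcp_pos: [0.565, 0.0191, 0.0919]
tool_rot: [0.943, -0.077, 0.324, 0.025]
force: [-6.1, 0.5, 4.9]
finger_gap: 0.151
gripper_force: 70.5
```

```bash
python3 look.py
```

```text
[-0.166  0.69   2.162  3.131  0.373 -1.563] [-6.1  0.5  4.9] 0.1509925271414931 tcp head [-59.4  -0.5  91.9] yaw err [-0.4  -0.07  0.66]
top 45 [-55.8 -21.1  71.7] ((-56.56026077270508, -3.0501060485839844), (73.66695404052734, 17.216096878051758), 89.46508026123047) x min -64.95373794731562 y [-37.40442033  28.45975555]
side 80 [-60.   21.3  71.4] ((-59.033409118652344, 24.171199798583984), (26.515588760375977, 33.37179946899414), 61.84760665893555) x min -75.88358541943848 y [ 9.12079472 31.41441841]
```

Emit:
{"op": "play_rows", "data": {
  "rows": [
    [[0,0,0],[1.2,0,0.9],1],
    [[0,0,0],[1.2,0,0.9],1],
    [[0,0,0],[0,0,0],1],
    [[0,0,0],[0,0,0],1]
  ]
}}

```text
t: 16.08
tcp_pos: [0.565, 0.0191, 0.0918]
tool_rot: [0.943, -0.077, 0.322, 0.025]
force: [-14.4, 0.4, 13.6]
finger_gap: 0.152
gripper_force: 72.2
```

```bash
python3 look.py
```

```text
[-0.166  0.689  2.16   3.131  0.365 -1.563] [-14.4   0.4  13.6] 0.1517603652839173 tcp head [-59.4  -0.5  91.8] yaw err [-0.4  -0.31  0.68]
top 49 [-55.9 -20.6  71.7] ((-57.21468734741211, -1.24151611328125), (76.0425796508789, 19.421039581298828), 86.4348373413086) x min -65.43965490594935 y [-32.65674054  33.30956199]
side 71 [-59.7  22.1  71.5] ((-62.8320198059082, 19.24949836730957), (28.326339721679688, 24.12969207763672), 1.6961947679519653) x min -75.61683948834794 y [ 9.3555987  30.13262807]
```

Emit:
{"op": "play_rows", "data": {
  "rows": [
    [[0,0,0],[-1.0,0,-0.8],1],
    [[0,0,0],[0,0,0],0.6],
    [[0,0,0],[0,0,0],0.3],
    [[0,0,0],[0,0,0],0],
    [[0,0,0],[0,0,0],0],
    [[0,0,0],[0,0,0],0],
    [[0,0,0],[0,0,0],0],
    [[0,0,0],[0,0,-10],0],
    [[0,0,0],[0,0,-30],0],
    [[0,0,0],[0,0,-35],0],
    [[0,0,0],[0,0,0],0],
    [[0,0,0],[0,0,0],0]
  ]
}}

```text
t: 17.18
tcp_pos: [0.5213, 0.0262, 0.1527]
tool_rot: [0.942, -0.076, 0.326, 0.026]
force: [0.4, -0.2, -0.8]
finger_gap: 1.002
gripper_force: 0.0
```

```bash
python3 look.py;  python3 - <<'E'
from fk import *
p,d=snapshot("side");cv2.imwrite("pics/s6.png",cv2.resize(p[140:280,160:320,::-1],(686,600),interpolation=cv2.INTER_CUBIC))
s=sense();print(s["tcp_pos"])
E
```

```text
[-0.167  0.516  2.241  3.125  0.28  -1.558] [ 0.4 -0.2 -0.8] 1.00165363457244 tcp head [-1.036e+02  1.000e-01  1.527e+02] yaw err [-0.39  0.13  0.64]
top 136 [-62.1 -10.2  72.2] ((-61.738468170166016, -0.2837371826171875), (28.869348526000977, 81.76251220703125), 3.77494740486145) x min -74.41126541608517 y [-38.52099717  28.82623475]
side 123 [-65.5  15.4  71.4] ((-63.441551208496094, 5.669399261474609), (34.88864517211914, 68.21027374267578), 7.231713771820068) x min -76.50722387025556 y [-27.45706009  30.66929344]
[0.52306015 0.02568135 0.15085442]
```

View pics/s6.png

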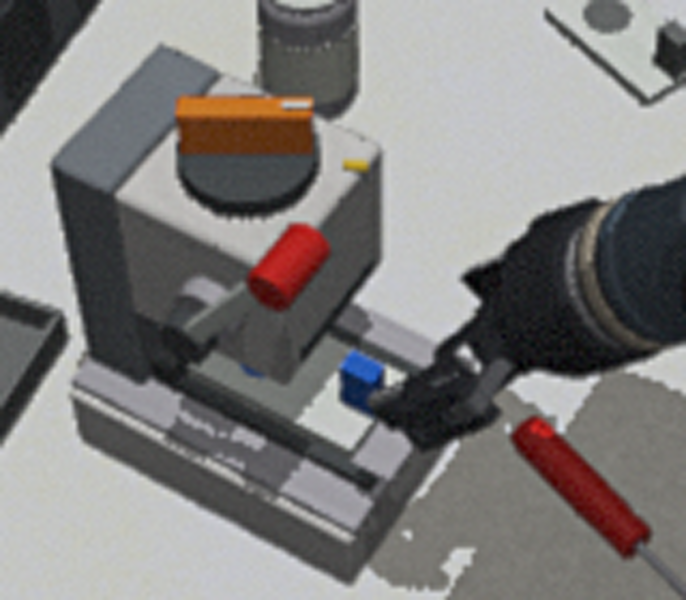

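The carrier is seated, with its fin at (360,380) at the open front and its plate between the rails against the stop. Now I'll swing clear and unwind the wrist.

Run:
```python
from fk import *
q=sense()["q"];W=[-.8,.42,2.2,2.9,.35,-1.45]
print("W");qpath(q,W,11);print("F");qpath(W,[-.85,.28,2.1,0,.45,-1.6],30)
```

```text
W
[[-1.7, 1.1, 2.0], [12.0, 28.0, 1.0]] [ 0.528 -0.003  0.156]
[[-1.8, 1.1, 2.0], [12.0, 28.0, 1.0]] [ 0.531 -0.033  0.163]
[[-1.8, 1.1, 1.9], [12.0, 29.0, 1.0]] [ 0.533 -0.064  0.17 ]
[[-1.9, 1.0, 1.9], [11.0, 29.0, 1.0]] [ 0.534 -0.094  0.177]
[[-1.9, 1.0, 1.8], [11.0, 29.0, 1.0]] [ 0.532 -0.125  0.184]
[[-1.9, 1.0, 1.8], [11.0, 30.0, 1.0]] [ 0.528 -0.155  0.191]
[[-2.0, 1.0, 1.7], [10.0, 30.0, 1.0]] [ 0.523 -0.185  0.198]
[[-2.0, 1.0, 1.7], [10.0, 30.0, 1.0]] [ 0.516 -0.216  0.205]
[[-2.1, 1.0, 1.7], [10.0, 30.0, 1.0]] [ 0.507 -0.245  0.212]
[[-2.1, 1.0, 1.6], [10.0, 31.0, 1.0]] [ 0.496 -0.275  0.22 ]
[[-2.1, 0.9, 1.6], [9.0, 31.0, 0.0]] [ 0.483 -0.304  0.227]
F
[[1.8, 0.4, -5.5], [4.0, -8.0, -1.0]] [ 0.49  -0.298  0.23 ]
[[1.7, 0.4, -5.5], [4.0, -8.0, -1.0]] [ 0.496 -0.292  0.233]
[[1.7, 0.4, -5.5], [3.0, -8.0, -1.0]] [ 0.501 -0.285  0.235]
[[1.7, 0.4, -5.5], [3.0, -8.0, -1.0]] [ 0.505 -0.279  0.236]
[[1.7, 0.4, -5.5], [3.0, -7.0, -1.0]] [ 0.509 -0.272  0.237]
[[1.7, 0.3, -5.5], [3.0, -7.0, -1.0]] [ 0.512 -0.265  0.238]
[[1.7, 0.3, -5.5], [2.0, -7.0, -1.0]] [ 0.514 -0.257  0.238]
[... 741 characters left out ...]

[[1.9, -0.1, -5.4], [-2.0, -8.0, -2.0]] [ 0.464 -0.201  0.208]
[[1.9, -0.2, -5.4], [-2.0, -8.0, -2.0]] [ 0.456 -0.202  0.205]
[[2.0, -0.2, -5.4], [-2.0, -9.0, -2.0]] [ 0.447 -0.204  0.203]
[[2.0, -0.2, -5.4], [-3.0, -9.0, -2.0]] [ 0.438 -0.207  0.2  ]
[[2.1, -0.2, -5.3], [-3.0, -10.0, -2.0]] [ 0.428 -0.211  0.199]
[[2.1, -0.2, -5.3], [-3.0, -10.0, -2.0]] [ 0.419 -0.217  0.198]
[[2.2, -0.2, -5.3], [-3.0, -11.0, -2.0]] [ 0.409 -0.223  0.197]
[[2.2, -0.2, -5.3], [-3.0, -11.0, -2.0]] [ 0.4   -0.23   0.197]
[[2.3, -0.2, -5.2], [-3.0, -12.0, -2.0]] [ 0.39  -0.238  0.198]
[[2.4, -0.2, -5.2], [-3.0, -12.0, -2.0]] [ 0.381 -0.246  0.199]
[[2.4, -0.2, -5.2], [-3.0, -13.0, -2.0]] [ 0.373 -0.256  0.202]
```

Emit:
{"op": "play_rows", "data": {
  "rows": [
    [[0,0,0],[0,0,-25],0],
    [[-1.7,1.1,2],[11,28,1],0],
    [[-1.8,1.1,2],[11,28,1],0],
    [[-1.8,1.1,1.9],[11,29,1],0],
    [[-1.9,1,1.9],[11,29,1],0],
    [[-1.9,1,1.8],[11,29,1],0],
    [[-1.9,1,1.8],[11,30,1],0],
    [[-2,1,1.7],[10,30,1],0],
    [[-2,1,1.7],[10,30,1],0],
    [[-2.1,1,1.7],[10,30,1],0],
    [[-2.1,1,1.6],[10,31,1],0],
    [[-2.1,0.9,1.6],[9,31,0],0]
  ]
}}

```text
t: 18.33
tcp_pos: [0.4665, -0.3029, 0.2445]
tool_rot: [0.859, -0.293, 0.391, 0.15]
force: [0.7, 0.3, 0.6]
finger_gap: 1.001
gripper_force: 0.0
```

Run:
```python
from fk import *
q=sense()["q"];print(q.round(3));qpath(q,[-.85,.28,2.1,0,.45,-1.6],32)
```

```text
[-0.832  0.362  2.218  2.799  0.316 -1.371]
[[1.5, 0.3, -5.2], [3.0, -7.0, -0.0]] [ 0.473 -0.298  0.246]
[[1.5, 0.3, -5.2], [3.0, -7.0, -0.0]] [ 0.478 -0.293  0.248]
[[1.5, 0.3, -5.2], [3.0, -7.0, -0.0]] [ 0.483 -0.287  0.249]
[[1.5, 0.3, -5.2], [2.0, -7.0, -0.0]] [ 0.487 -0.282  0.25 ]
[[1.5, 0.3, -5.2], [2.0, -7.0, -0.0]] [ 0.491 -0.276  0.25 ]
[[1.5, 0.2, -5.2], [2.0, -6.0, -0.0]] [ 0.494 -0.27   0.25 ]
[[1.5, 0.2, -5.2], [2.0, -6.0, -0.0]] [ 0.496 -0.264  0.249]
[[1.5, 0.2, -5.2], [2.0, -6.0, -0.0]] [ 0.498 -0.258  0.248]
[[1.5, 0.2, -5.2], [2.0, -6.0, -0.0]] [ 0.499 -0.252  0.247]
[[1.5, 0.2, -5.2], [1.0, -6.0, -0.0]] [ 0.499 -0.246  0.246]
[[1.5, 0.2, -5.2], [1.0, -6.0, -0.0]] [ 0.499 -0.24   0.244]
[[1.5, 0.1, -5.2], [1.0, -6.0, -0.0]] [ 0.498 -0.234  0.241]
[[1.5, 0.1, -5.2], [1.0, -6.0, -1.0]] [ 0.496 -0.229  0.239]
[[1.5, 0.1, -5.2], [0.0, -6.0, -1.0]] [ 0.494 -0.225  0.236]
[[1.5, 0.1, -5.2], [0.0, -6.0, -1.0]] [ 0.491 -0.22   0.233]
[[1.5, 0.0, -5.2], [-0.0, -6.0, -1.0]] [ 0.487 -0.217  0.23 ]
[[1.6, 0.0, -5.2], [-0.0, -6.0, -1.0]] [ 0.482 -0.213  0.227]
[[1.6, -0.0, -5.2
[... 231 characters left out ...]
14]
[[1.7, -0.1, -5.1], [-2.0, -7.0, -1.0]] [ 0.452 -0.208  0.211]
[[1.8, -0.1, -5.1], [-2.0, -8.0, -1.0]] [ 0.445 -0.209  0.208]
[[1.8, -0.1, -5.1], [-2.0, -8.0, -1.0]] [ 0.437 -0.211  0.206]
[[1.8, -0.1, -5.1], [-2.0, -8.0, -1.0]] [ 0.429 -0.214  0.204]
[[1.9, -0.1, -5.0], [-2.0, -9.0, -1.0]] [ 0.421 -0.217  0.202]
[[1.9, -0.1, -5.0], [-2.0, -9.0, -1.0]] [ 0.413 -0.222  0.201]
[[2.0, -0.1, -5.0], [-2.0, -9.0, -1.0]] [ 0.405 -0.227  0.2  ]
[[2.0, -0.1, -5.0], [-2.0, -10.0, -1.0]] [ 0.396 -0.233  0.199]
[[2.1, -0.1, -4.9], [-2.0, -10.0, -1.0]] [ 0.388 -0.24   0.199]
[[2.1, -0.1, -4.9], [-2.0, -11.0, -1.0]] [ 0.38  -0.248  0.2  ]
[[2.2, -0.1, -4.9], [-2.0, -11.0, -1.0]] [ 0.373 -0.256  0.202]
```

Emit:
{"op": "play_rows", "data": {
  "rows": [
    [[1.6,0.3,-5.5],[3,-7,0],0],
    [[1.6,0.3,-5.5],[3,-7,0],0],
    [[1.6,0.3,-5.5],[3,-7,0],0],
    [[1.6,0.3,-5.5],[2,-7,0],0],
    [[1.6,0.3,-5.5],[2,-7,0],0],
    [[1.6,0.2,-5.5],[2,-7,0],0],
    [[1.6,0.2,-5.5],[2,-7,0],0],
    [[1.6,0.2,-5.5],[2,-7,0],0],
    [[1.6,0.2,-5.5],[1,-7,0],0],
    [[1.6,0.2,-5.5],[1,-7,0],0],
    [[1.6,0.1,-5.5],[1,-7,0],0],
    [[1.6,0.1,-5.5],[1,-7,0],0]
  ]
}}

```text
t: 19.33
tcp_pos: [0.4965, -0.2277, 0.2346]
tool_rot: [0.882, 0.292, 0.306, 0.208]
force: [-0.6, -0.3, -0.5]
finger_gap: 0.999
gripper_force: 0.0
```

Emit:
{"op": "play_rows", "data": {
  "rows": [
    [[1.6,0.1,-5.5],[0,-7,-1],0],
    [[1.6,0.1,-5.5],[0,-7,-1],0],
    [[1.6,0,-5.5],[0,-7,-1],0],
    [[1.7,0,-5.5],[0,-7,-1],0],
    [[1.7,0,-5.5],[-1,-7,-1],0],
    [[1.7,0,-5.5],[-1,-7,-1],0],
    [[1.7,0,-5.4],[-1,-8,-1],0],
    [[1.8,-0.1,-5.4],[-1,-8,-1],0],
    [[1.8,-0.1,-5.4],[-2,-8,-1],0],
    [[1.9,-0.1,-5.4],[-2,-8,-1],0],
    [[1.9,-0.1,-5.4],[-2,-8,-1],0],
    [[0,0,0],[0,0,0],0]
  ]
}}

```text
t: 20.33
tcp_pos: [0.4311, -0.2075, 0.1993]
tool_rot: [0.642, 0.734, 0.108, 0.194]
force: [0.1, 0.8, 0.4]
finger_gap: 1.001
gripper_force: 0.0
```

Run:
```python
from fk import *
s=sense();q=s["q"];print(q.round(3),s["tcp_pos"])
k=knob(1.0)
pos=head([-175,60,340]);r=ori(HY);t,e=ik(pos+r.apply([0,0,.011]),r,[0,.1,1.6,0,1.4,-1.4]);print(t.round(3),e)
qpath(q,t,16)
s={"tool_rot":r.as_quat(),"tcp_pos":pos+r.apply([0,0,.011])}
s=go(k+[0,0,.07],r,s);s=go(k,r,s)
```

```text
[-0.846  0.31   2.142  0.698  0.41  -1.586] [ 0.43106451 -0.20749789  0.19925162]
[-0.033  0.208  1.688 -0.     1.246 -1.455] 2.264544058031385e-11
[[-0.5, 2.6, -4.9], [20.0, 20.0, -1.0]] [ 0.447 -0.184  0.205]
[[-0.3, 2.5, -4.9], [19.0, 20.0, -1.0]] [ 0.46  -0.161  0.211]
[[-0.0, 2.5, -4.9], [18.0, 19.0, -1.0]] [ 0.471 -0.137  0.217]
[[0.2, 2.4, -4.8], [17.0, 19.0, -2.0]] [ 0.479 -0.114  0.224]
[[0.4, 2.3, -4.8], [16.0, 18.0, -2.0]] [ 0.485 -0.091  0.23 ]
[[0.6, 2.2, -4.7], [16.0, 18.0, -3.0]] [ 0.489 -0.069  0.237]
[[0.9, 2.1, -4.6], [15.0, 17.0, -3.0]] [ 0.491 -0.047  0.244]
[[1.1, 1.9, -4.5], [14.0, 16.0, -4.0]] [ 0.491 -0.027  0.251]
[[1.3, 1.8, -4.4], [13.0, 16.0, -5.0]] [ 0.49  -0.008  0.259]
[[1.5, 1.7, -4.3], [12.0, 15.0, -5.0]] [0.488 0.011 0.267]
[[1.6, 1.5, -4.2], [11.0, 15.0, -6.0]] [0.485 0.028 0.276]
[[1.8, 1.4, -4.0], [10.0, 14.0, -7.0]] [0.481 0.043 0.285]
[[2.0, 1.3, -3.9], [10.0, 13.0, -8.0]] [0.476 0.058 0.295]
[[2.1, 1.1, -3.7], [9.0, 12.0, -9.0]] [0.471 0.072 0.306]
[[2.3, 1.0, -3.5], [8.0, 12.0, -11.0]] [0.465 0.084 0.317]
[[2.4, 0.8, -3.3], [8.0, 11.0, -12.0]] [0.46  0.096 0.329]
 turn [0. 0. 0.] shift(new axes) [-100.2   15.   -16. ] shift(old axes) [-100.2   15.   -16. ]
 turn [0. 0. 0.] shift(new axes) [ 0.  0. 70.] shift(old axes) [ 0.  0. 70.]
```

Emit:
{"op": "play_rows", "data": {
  "rows": [
    [[-0.5,2.6,-4.9],[19,20,-2],0],
    [[-0.3,2.5,-4.9],[18,20,-2],0],
    [[0,2.5,-4.9],[17,19,-2],0],
    [[0.2,2.4,-4.8],[16,19,-3],0],
    [[0.4,2.3,-4.8],[16,18,-3],0],
    [[0.6,2.2,-4.7],[15,18,-4],0],
    [[0.9,2.1,-4.6],[15,17,-4],0],
    [[1.1,1.9,-4.5],[14,16,-5],0],
    [[1.3,1.8,-4.4],[13,16,-5],0],
    [[1.5,1.7,-4.3],[12,15,-5],0],
    [[1.6,1.5,-4.2],[11,15,-6],0],
    [[1.8,1.4,-4],[10,14,-7],0]
  ]
}}

```text
t: 21.33
tcp_pos: [0.4804, 0.0398, 0.2947]
tool_rot: [0.202, 0.976, 0.074, 0.04]
force: [0.1, 0.8, 0.3]
finger_gap: 1.001
gripper_force: 0.0
```

Emit:
{"op": "play_rows", "data": {
  "rows": [
    [[2,1.3,-3.9],[10,13,-8],0],
    [[2.1,1.1,-3.7],[9,12,-9],0],
    [[2.3,1,-3.5],[8,12,-11],0],
    [[2.4,0.8,-3.3],[8,11,-12],0],
    [[0,0,0],[0,0,0],0],
    [[0,0,0],[0,0,0],0]
  ]
}}

```text
t: 21.83
tcp_pos: [0.4597, 0.0926, 0.3384]
tool_rot: [0.078, 0.997, 0.002, 0.0]
force: [-0.1, -0.5, -0.0]
finger_gap: 1.0
gripper_force: 0.0
```

Run:
```python
from fk import *
s=sense();print(s["q"].round(3),s["tcp_pos"])
r=ori(HY);k=knob(1.0);s=go(k+[0,0,.07],r,s);s=go(k,r,s)
for a in np.r_[.9:-.01:-.1,-.05]: s=go(knob(a),r,s,str(a.round(2)))
```

```text
[-0.042  0.196  1.673  0.003  1.273 -1.458] [0.45974511 0.09264997 0.3383693 ]
 turn [ 0.2 -0.  -0.5] shift(new axes) [-99.5  18.3  -6.6] shift(old axes) [-99.4  19.1  -6.6]
 turn [0. 0. 0.] shift(new axes) [ 0.  0. 70.] shift(old axes) [ 0.  0. 70.]
0.9 turn [0. 0. 0.] shift(new axes) [9.8 0.  7. ] shift(old axes) [9.8 0.  7. ]
0.8 turn [0. 0. 0.] shift(new axes) [9.  0.  7.9] shift(old axes) [9.  0.  7.9]
0.7 turn [0. 0. 0.] shift(new axes) [ 8.2 -0.   8.8] shift(old axes) [ 8.2 -0.   8.8]
0.6 turn [0. 0. 0.] shift(new axes) [ 7.3 -0.   9.5] shift(old axes) [ 7.3 -0.   9.5]
0.5 turn [0. 0. 0.] shift(new axes) [ 6.3  0.  10.2] shift(old axes) [ 6.3  0.  10.2]
0.4 turn [0. 0. 0.] shift(new axes) [ 5.2  0.  10.8] shift(old axes) [ 5.2  0.  10.8]
0.3 turn [0. 0. 0.] shift(new axes) [ 4.1 -0.  11.3] shift(old axes) [ 4.1 -0.  11.3]
0.2 turn [0. 0. 0.] shift(new axes) [ 3.  -0.  11.6] shift(old axes) [ 3.  -0.  11.6]
0.1 turn [0. 0. 0.] shift(new axes) [ 1.8  0.  11.9] shift(old axes) [ 1.8  0.  11.9]
0.0 turn [0. 0. 0.] shift(new axes) [ 0.6 -0.  12. ] shift(old axes) [ 0.6 -0.  12. ]
-0.05 turn [0. 0. 0.] shift(new axes) [-0.1  0.   6. ] shift(old axes) [-0.1  0.   6. ]
```

Emit:
{"op": "play_rows", "data": {
  "rows": [
    [[0.2,0,-0.5],[-33,6,-2],0],
    [[0,0,0],[-33,6,-2],0],
    [[0,0,0],[-33,6,-2],0],
    [[0,0,0],[0,0,0],0],
    [[0,0,0],[0,0,35],0],
    [[0,0,0],[0,0,35],0],
    [[0,0,0],[0,0,0],0],
    [[0,0,0],[0,0,0],1],
    [[0,0,0],[0,0,0],1],
    [[0,0,0],[0,0,0],1],
    [[0,0,0],[0,0,0],1],
    [[0,0,0],[0,0,0],1]
  ],
  "grip_force": 40
}}

```text
t: 22.83
tcp_pos: [0.561, 0.0958, 0.2772]
tool_rot: [0.075, 0.997, 0.001, 0.002]
force: [-1.1, 4.3, 4.3]
finger_gap: 0.415
gripper_force: 44.0
```

```bash
cat > kn.py <<'E'
from h import *
s=sense();k=s["tcp_pos"]-R.from_quat(s["tool_rot"]).apply([0,0,.011])
h=R.from_euler('z',-HY,degrees=True).apply(k-HO)*1000;print(h,"a",np.arctan2(h[2]-185,-10-h[0]),"rad",np.hypot(h[2]-185,-10-h[0]),s["force"],s["finger_gap"])
E
python3 kn.py
```

```text
[-74.73021966  74.80027682 288.1745587 ] a 1.0104834515685686 rad 121.79897741983721 [-1.09639944  4.30687066  4.25741844] 0.41507953254211777
```

Emit:
{"op": "play_rows", "data": {
  "rows": [
    [[0,0,0],[10,0,7],1],
    [[0,0,0],[9,0,8],1],
    [[0,0,0],[8,0,9],1],
    [[0,0,0],[7,0,10],1],
    [[0,0,0],[6,0,10],1],
    [[0,0,0],[5,0,11],1],
    [[0,0,0],[4,0,11],1],
    [[0,0,0],[3,0,12],1],
    [[0,0,0],[2,0,12],1],
    [[0,0,0],[1,0,12],1],
    [[0,0,0],[0,0,4],1],
    [[0,0,0],[0,0,0],1]
  ]
}}

```text
t: 23.83
tcp_pos: [0.5059, 0.1041, 0.1707]
tool_rot: [0.074, 0.997, 0.001, 0.001]
force: [-2.0, 6.8, 4.4]
finger_gap: 0.417
gripper_force: 53.3
```

```bash
python3 kn.py
```

```text
[-130.42225512   74.830359    181.74241635] a -0.027044746764167998 rad 120.46630806277953 [-2.02547918  6.82044754  4.41447809] 0.4165375375441908
```

Past the end by 3 mm. I'll push a little more to be sure, then release, rise and check.

Emit:
{"op": "play_rows", "data": {
  "rows": [
    [[0,0,0],[0,0,3],1],
    [[0,0,0],[0,0,3],1],
    [[0,0,0],[0,0,0],1],
    [[0,0,0],[0,0,0],1]
  ]
}}

```text
t: 24.17
tcp_pos: [0.5061, 0.1041, 0.1697]
tool_rot: [0.074, 0.997, 0.001, 0.003]
force: [-12.9, 5.8, 38.6]
finger_gap: 0.416
gripper_force: 58.0
```

```bash
python3 kn.py
```

```text
[-130.29240529   74.9014547   180.67196426] a -0.035963780208737195 rad 120.37023994452106 [-12.94709624   5.77482136  38.57408588] 0.41595129039847956
```

Emit:
{"op": "play_rows", "data": {
  "rows": [
    [[0,0,0],[0,0,-4],1],
    [[0,0,0],[0,0,0],0.5],
    [[0,0,0],[0,0,0],0],
    [[0,0,0],[0,0,0],0],
    [[0,0,0],[0,0,0],0],
    [[0,0,0],[0,0,0],0],
    [[0,0,0],[0,0,0],0],
    [[0,0,0],[0,0,-40],0],
    [[0,0,0],[0,0,-40],0],
    [[0,0,0],[0,0,-40],0],
    [[0,0,0],[0,0,-40],0],
    [[0,0,0],[0,0,0],0]
  ]
}}

```text
t: 25.17
tcp_pos: [0.5102, 0.1024, 0.3346]
tool_rot: [0.074, 0.997, -0.001, 0.008]
force: [1.3, 0.6, -0.2]
finger_gap: 0.998
gripper_force: 0.0
```

Run:
```python
from fk import *
h=R.from_euler('z',-HY,degrees=True)
for n in("top","side"):
    p,d=snapshot(n);C=cloud(n,d);p=p.astype(int);H=h.apply((C-HO).reshape(-1,3)).reshape(C.shape)*1000
    m=(p[...,0]>110)&(p[...,1]<60)&(H[...,2]>120)&(H[...,0]<-60)&(abs(H[...,1]-75)<40)
    if m.sum(): print(n,"knob",m.sum(),np.median(H[m],0).round(1),np.percentile(H[m][:,2],95).round(1))
    m=(p[...,0]>150)&(p[...,1]<150)&(p[...,2]<70)&(H[...,2]>265)&(np.hypot(H[...,0],H[...,1])<45)
    if m.sum()>10: print(n,"bar",m.sum(),cv2.minAreaRect(H[m][:,:2].astype(np.float32)))
s=sense();print(s["q"].round(3),s["tcp_pos"])
r=ori(23.5);c=head([0,0,273])
s=go(c+[0,0,.06],r,s);s=go(c,r,s)
```

```text
top knob 8 [-133.9   71.3  197. ] 197.9
top bar 131 ((0.10218238830566406, -0.49118804931640625), (62.551815032958984, 12.962417602539062), 31.096704483032227)
side knob 68 [-132.5   86.   195.1] 197.9
side bar 105 ((-0.2647247314453125, 0.8984813690185547), (65.10806274414062, 12.964973449707031), 30.81673812866211)
[-0.016  0.279  1.586 -0.002  1.273 -1.437] [0.50642351 0.10231888 0.32829902]
 turn [ -0.2   0.2 -32. ] shift(new axes) [ -71.1 -130.7    6.3] shift(old axes) [-129.6  -73.1    7. ]
 turn [0. 0. 0.] shift(new axes) [ 0.  0. 60.] shift(old axes) [ 0.  0. 60.]
```

The lever is fully down, with the knob centre at z≈185 mm. Next is the collar.

Emit:
{"op": "play_rows", "data": {
  "rows": [
    [[0,0,-6.2],[0,0,0],0],
    [[0,0,-6.2],[0,0,0],0],
    [[0,0,-6.2],[0,0,0],0],
    [[0,0,-6.2],[0,0,0],0],
    [[0,0,-6.2],[0,0,0],0],
    [[0,0,0],[-18,-33,1],0],
    [[0,0,0],[-18,-33,1],0],
    [[0,0,0],[-18,-33,1],0],
    [[0,0,0],[-17,-32,1],0],
    [[0,0,0],[0,0,0],0],
    [[0,0,0],[0,0,0],0],
    [[0,0,0],[0,0,0],0]
  ]
}}

```text
t: 26.27
tcp_pos: [0.6197, 0.0088, 0.3203]
tool_rot: [-0.195, 0.981, 0.0, -0.003]
force: [-0.4, -0.3, -0.2]
finger_gap: 0.998
gripper_force: 0.0
```

Run:
```python
from fk import *
s=sense();print(s["q"].round(3),s["tcp_pos"]);go(head([0,0,273]),ori(22.5),s)
```

```text
[-1.650e-01  4.460e-01  1.342e+00 -2.000e-03  1.360e+00 -2.127e+00] [0.61970721 0.00875558 0.32028911]
 turn [ 0.1 -0.3 -0. ] shift(new axes) [-4.6  0.3 58.3] shift(old axes) [-4.9  0.2 58.3]
```

Emit:
{"op": "play_rows", "data": {
  "rows": [
    [[0,0,0],[-5,0,18],0],
    [[0,0,0],[0,0,20],0],
    [[0,0,0],[0,0,20],0],
    [[0,0,0],[0,0,0],0],
    [[0,0,0],[0,0,0],0.5],
    [[0,0,0],[0,0,0],1],
    [[0,0,0],[0,0,0],1],
    [[0,0,0],[0,0,0],1],
    [[0,0,0],[0,0,0],1],
    [[0,0,0],[0,0,0],1],
    [[0,0,0],[0,0,0],1]
  ],
  "grip_force": 60
}}

```text
t: 27.18
tcp_pos: [0.6259, 0.0108, 0.266]
tool_rot: [-0.195, 0.981, -0.001, 0.0]
force: [-2.1, 2.3, 3.8]
finger_gap: 0.15
gripper_force: 60.1
```

Emit:
{"op": "play_rows", "data": {
  "rows": [
    [[0,0,6],[0,0,0],1],
    [[0,0,6],[0,0,0],1],
    [[0,0,6],[0,0,0],1],
    [[0,0,6],[0,0,0],1],
    [[0,0,6],[0,0,0],1],
    [[0,0,6],[0,0,0],1],
    [[0,0,6],[0,0,0],1],
    [[0,0,6],[0,0,0],1],
    [[0,0,6],[0,0,0],1],
    [[0,0,6],[0,0,0],1],
    [[0,0,0],[0,0,0],1]
  ]
}}

```text
t: 28.1
tcp_pos: [0.6258, 0.0101, 0.266]
tool_rot: [0.323, 0.947, -0.001, 0.001]
force: [-1.7, 0.3, 5.3]
finger_gap: 0.153
gripper_force: 60.2
```

Run:
```python
from fk import *
s=sense();print(s["q"].round(3),s["ft_torque"],(ori(22.5).inv()*R.from_quat(s["tool_rot"])).as_rotvec(degrees=True))
```

```text
[-0.161  0.501  1.401 -0.003  1.239 -1.074] [ 0.0416398   0.4016256  -0.07986038] [ 1.59704523e-01 -3.87055103e-02  6.01373438e+01]
```

Turned 60° of 63°. I'll go a few degrees past the stop.

Emit:
{"op": "play_rows", "data": {
  "rows": [
    [[0,0,2],[0,0,0],1],
    [[0,0,2],[0,0,0],1],
    [[0,0,2],[0,0,0],1],
    [[0,0,1],[0,0,0],1],
    [[0,0,0],[0,0,0],1],
    [[0,0,0],[0,0,0],1]
  ]
}}

```text
t: 28.6
tcp_pos: [0.6258, 0.01, 0.266]
tool_rot: [0.374, 0.927, -0.002, 0.001]
force: [-2.4, -0.5, 5.8]
finger_gap: 0.149
gripper_force: 78.3
```

Run:
```python
from fk import *
s=sense();print(s["force"],s["ft_torque"],(ori(22.5).inv()*R.from_quat(s["tool_rot"])).as_rotvec(degrees=True))
```

```text
[-2.38520954 -0.50719122  5.84888624] [0.09928791 0.37470791 1.87276823] [ 2.75683881e-01 -6.07393146e-02  6.64471206e+01]
```

The end stop is reached, as the torque has risen to 1.9 N m. I'll ease off, open and rise.

Emit:
{"op": "play_rows", "data": {
  "rows": [
    [[0,0,-2.5],[0,0,0],1],
    [[0,0,0],[0,0,0],0.5],
    [[0,0,0],[0,0,0],0],
    [[0,0,0],[0,0,0],0],
    [[0,0,0],[0,0,0],0],
    [[0,0,0],[0,0,0],0],
    [[0,0,0],[0,0,0],0],
    [[0,0,0],[0,0,-40],0],
    [[0,0,0],[0,0,-40],0],
    [[0,0,0],[35,0,-15],0],
    [[0,0,0],[35,0,0],0],
    [[0,0,0],[35,0,0],0]
  ]
}}

```text
t: 29.6
tcp_pos: [0.548, 0.0811, 0.3614]
tool_rot: [0.359, 0.933, -0.0, 0.002]
force: [0.1, 1.0, -0.4]
finger_gap: 1.0
gripper_force: 0.0
```

Emit:
{"op": "play_rows", "data": {
  "rows": [
    [[0,0,0],[35,0,0],0],
    [[0,0,0],[30,0,0],0],
    [[0,0,0],[20,0,0],0],
    [[0,0,0],[0,0,0],0],
    [[0,0,0],[0,0,0],0],
    [[0,0,0],[0,0,0],0]
  ]
}}

```text
t: 30.1
tcp_pos: [0.4856, 0.1373, 0.3599]
tool_rot: [0.358, 0.934, -0.001, 0.001]
force: [-0.4, -0.5, -0.9]
finger_gap: 0.999
gripper_force: 0.0
```

```bash
python3 - <<'E'
from fk import *
h=R.from_euler('z',-HY,degrees=True);im=[]
for n,(v,u) in(("top",(120,150)),("side",(130,150))):
    p,d=snapshot(n);im.append(cv2.resize(p[v:v+150,u:u+100+0,::-1] if n=="top" else p[v:v+150,u:u+100,::-1],(400,600),interpolation=cv2.INTER_CUBIC))
    C=cloud(n,d);p=p.astype(int);H=h.apply((C-HO).reshape(-1,3)).reshape(C.shape)*1000
    m=(p[...,0]>110)&(p[...,1]<60)&(H[...,2]>120)&(H[...,0]<-60)&(abs(H[...,1]-75)<40)
    if m.sum(): print(n,"knob",m.sum(),np.median(H[m],0).round(1),np.percentile(H[m][:,2],95).round(1))
    m=(p[...,0]>150)&(p[...,1]<150)&(p[...,2]<70)&(H[...,2]>265)&(np.hypot(H[...,0],H[...,1])<45)
    if m.sum()>10: print(n,"bar",m.sum(),cv2.minAreaRect(H[m][:,:2].astype(np.float32)))
cv2.imwrite("pics/fin.png",np.hstack(im))
E
python3 look.py
```

```text
top knob 23 [-129.4   74.4  196.9] 199.7
top bar 124 ((0.12211799621582031, -0.10894203186035156), (12.508026123046875, 62.33510208129883), 58.33341598510742)
side knob 9 [-130.3   86.1  197.1] 197.6
side bar 102 ((0.7476310729980469, 0.1848011016845703), (13.535933494567871, 61.40150833129883), 58.578338623046875)
[ 0.054  0.233  1.561 -0.003  1.347 -0.781] [ 1.1 -0.6 -0. ] 1.0020539260910668 tcp head [-155.   104.3  359.6] yaw err [  47.95  -14.65 -139.6 ]
top 136 [-62.4 -11.3  71.9] ((-62.462257385253906, -2.1729164123535156), (84.77879333496094, 38.09242630004883), 75.06439208984375) x min -76.9544793808937 y [-38.21903058  27.61092217]
side 70 [-66.5  14.8  71.6] ((-64.48536682128906, -2.6393661499023438), (70.92638397216797, 29.754608154296875), 84.85751342773438) x min -76.61670234081953 y [-35.1219215   31.03193988]
```

View pics/fin.png

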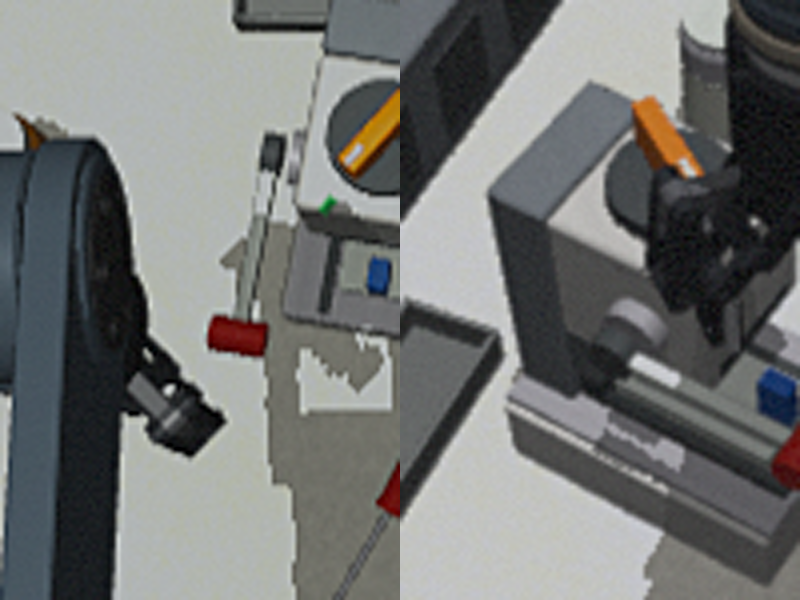

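The dash at (352,155) points to the green mark at (327,205), the lever is level with its knob at (238,335), and the fin is at (378,275) at the open front. Nothing is touching, so I'm handing the job in.

```bash
python3 -c "
from station import *
print(sign_off())"
```

```text
the job is handed in; nothing more can be done
None
```

I handed the job in at about 30 s on the robot's clock: the blue-fin carrier is seated against the rear stop and clamped with the lever fully down, and the collar is turned to its green locked mark.

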